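Stand the drive stub up and hold the spread snap ring over its groove

TASK

The blender drive stub has been knocked over: stand it upright on its square foot on the bench and let go of it. Then take the snap-ring pliers from their rest by the two handles, squeeze them so that the snap ring on their pins is spread, and lower the ring over the top of the stub down to the groove. Finish while still holding it there: pliers upright in the gripper and fully squeezed, ring spread around the groove, not pressing down hard on the stub, and the stub standing; leave everything else on the bench where it is.

Things in the scene. Friction and masses are not known exactly. Their poses are not given: they have to be found in the camera images.
- axle_mid (a point): Drive stub (metal, 0.3 kg, loose), 80 mm tall, lying at the start. Point on its axis 40 mm above its underside; z along the axis, foot to tip. Square foot 64 x 64 x 10 mm; dark sleeve 34 mm in diameter from 10 to 60 mm up. Lying, it rests on one side of the foot and on the tip, tip 15 degrees below level, x axis down. Tipped up over the foot's lower edge (32 mm off its axis) it stands by itself.
- axle_groove (a point): Point on the stub's axis at the middle of its groove, 63 mm above its underside; same axes. Groove 24 mm in diameter, 60 to 66 mm up; below it the sleeve's top face is a shoulder; above it the bright end land, 28 mm in diameter, 66 to 80 mm up, its last 3 mm tapered to 22 mm.
- pliers_grip (a point): Snap-ring pliers (0.2 kg, loose), hanging upright in their rest, black handles up. Point midway between the handles at the height to grip; z up, y the line along which they are squeezed. Handles 12 mm thick (x), from 25 mm above to 48 mm below this point. Width over both here: 54 mm free (62 at the top), 32 and parallel when squeezed; the spring resists with about 5 N, so a firm grip squeezes fully.
- pliers: The same pliers: point at the rivet, 60 mm below the grip point; same axes. A dark cross-bar 92 mm long (y), 8 x 8 mm, through the rivet lies in the rest's notches. The jaws below are 8 mm thick (x); their pins hold the ring 68 mm below the rivet, sticking out to the x side.
- clip_center (a point): Middle of the spread snap ring's opening, where the stub's axis must be: 20 mm towards x and 128 mm below the grip point; same axes. Steel ring, level, 3 mm thick (point half-way), 36 mm across, opening 26.6 mm when free and about 32 when spread; it reaches 22 mm past this point in x and, spread, 24 mm either side in y. It stays hooked on the pins.
- lever_l (a joint): Swing of one handle of the pliers (the other mirrors it): 0 free, ring closed; 0.18 rad fully squeezed, ring fully spread.
- rest: Pliers rest, fixed: base plate 90 x 120 x 12 mm, two posts (30 mm in x, 21 in y, inner faces 62 mm apart) with 10 mm deep notches; notch floor 95 mm, post tops 105 mm above the bench. Origin on the bench under its middle, y from post to post. The ring hangs 31 mm above the bench; lift the pliers 85 mm or more straight up to bring the ring clear.
- screwdriver: Bystander, not to be disturbed: a black-handled screwdriver lying flat along x, handle towards -x.
- tape: Bystander, not to be disturbed: a roll of clear tape lying flat, 90 mm across, 24 mm high. Origin at the middle of its underside.
- tray: Bystander, not to be disturbed: an open grey plastic tray, 100 x 110 x 35 mm, with a few spare discs in it. Origin at the middle of its underside.
- flask: Bystander, not to be disturbed: a green drinking flask, 72 mm across, 210 mm tall. Origin at the middle of its underside.
- jug: Bystander, not to be disturbed: a clear open jug with a handle, 100 mm across, 150 mm tall. Origin at the middle of its underside.
- cup: Bystander, not to be disturbed: a small white cup, 70 mm across, 60 mm tall. Origin at the middle of its underside.
- coupling: Bystander, not to be disturbed: a white plastic coupling disc with a boss, 60 mm across, 22 mm high. Origin at the middle of its underside.
- axle: The same stub: point at the centre of the underside of its foot; same axes.
There are look-alikes about, which are no part of the job. What is shaped like the pliers but orange is not meant. What is shaped like the axle but blue is not meant.

How it is judged:
By the outcome, as a careful person would: the job done as asked, in the order asked, and still so for the second after the job is handed in, while the arm keeps its last pose, push and grip.
It also fails if it takes over 64 s, if anything falls off the work surface, if the arm or the gripper's body presses on something with over 40 N, if the wrist force passes 120 N, or if a joint passes its speed limit or range.

ROBOT

A 7-joint arm with a two-finger parallel gripper is mounted at the origin on the work surface. World frame = base frame: x ahead of the robot, y to its left, z up, the work surface at z = 0. Lengths are in m, angles in degrees, forces in N, time in s.
With the tool pointing down it reaches from about 0.425 to 0.875 m from the base axis. Payload 4.7 kg.
Tool frame: the origin (TCP) lies on the centre line of the jaws, within the pads' length; the fingertips stand env.nose_length ahead of it and the grasp point (between the pads) lies 8 mm behind it (env.nose_length is the distance from the TCP to the fingertips, in m); y points along the fingers, z is the direction in which the jaws open and shut, and the axes are right-handed (so a half turn about y gives the same grasp; the last joint's range is limited). The gripper opens to 87 mm and grips with 3 to 60 N. Pads are 19 mm wide; open, the fingers measure 117 mm over their backs; the gripper's body (75 mm by 190 mm) begins 51 mm behind the grasp point.
Start: joints at [-65.14, 18.392, -4.016, 83.108, 1.295, 78.541, -3.26], TCP at [0.265, 0.594, 0.234] pointing down, gripper open.
Joint ranges: [-163.93, 163.93], [-17.29, 119.83], [-79.2, 71.16], [3.27, 140.29], [-89.18, 269.18], [5.43, 117.66], [-154.24, 154.24]. Speed limits (degrees/s): [147.25, 147.25, 180, 180, 180, 180, 180].

INTERFACE

Orientations are given as [roll, pitch, yaw] about the fixed x, y, z axes, in that order (R = Rz(yaw) Ry(pitch) Rx(roll)).
In Python, from cell import env, read_camera, camera_info, job, models gives the robot as it stands.
- The arm moves only by the tool move_arm, never from a script. Its argument "moves" is a list of rows, each a list of 6 numbers: the shift along the tool's x, y, z in mm, then the turn, a rotation vector about the tool's x, y, z in degrees. In form: [[x, y, z, ax, ay, az], ...]. A call has 1 to 20 rows; each row is the pose to reach, as a shift and turn from the pose commanded when the call began, along the tool's axes at that moment; what a row does not reach only later rows make up. A row lasts 1/12 s, in which the tool goes at most 41.7 mm and 7.16 degrees, less where a joint would pass 70% of its speed; a pose out of reach is approached as far as the arm can. A call with a gripper value outside its range is refused whole. "claw" is the finger opening in mm, from 0 to 87, set as the call begins (left out, the last holds). The fingers move at their own pace and stop on an object; "newtons" is the grip in N (left out, the last holds). Time passes only in rows, so rows that repeat a pose let the fingers close. It gives the time, the measured TCP pose, the force and the opening at its end, in the units of the state.
- env.get_obs(): the state, without advancing time (a new reading comes with each control period).
- read_camera(name): name is "side" or "top"; returns (picture, depth): 400x640x3 uint8, red, green, blue; 400x640 float32, m along the optical axis (not along the pixel's ray), 0 where there is no reading.
- camera_info(name): a dict with "fx", "fy", "cx", "cy" (pixels), "R" (3x3) and "t" (3): a world point X has camera coordinates R X + t. Camera axes: x right, y down, z forward; pixel columns grow to the right and rows downward; lengths in m; the calibration is good to about 2 mm. A picture is of the moment at which its call begins. camera_info takes no time and is no camera call.
- job.sign_off(): hands the job in, once; it reports no verdict.
Trained networks look in the newest picture that a camera, given by its name, has taken for a name from the list of things; names that differ only in an ending like _2 or _b are one class to them, and where a whole thing is asked for, a point or a joint stands for the part that bears it (a point fixed in the world has none). Each returns a list of dicts, best first, with "score" (0 to 1); they miss things now and then, are a little off and sometimes report something else, mostly with a low value. They report only what shows in the picture. A call takes as long as a camera call. They do not tell look-alikes from the thing itself.
- models.spot_in(target, camera): "point" ([x, y, z] in m, in world coordinates, good to about 4 mm: the middle of the surface that is visible of it).
- models.cut_out(target, camera): "mask" (400x640 bool, what is visible of it).
The state is a dict: "time_s": time; "qpos": joint angles; "joint_velocities": joint speeds; "effort": joint torques, N m; "tool_pos": TCP position; "tool_rot": TCP orientation; "force": force on the tool from outside, world axes, zero at the start; "wrist_torque": the same for the moment, N m; "grip_width": finger opening in m.
Only numpy, scipy, OpenCV 4.12 (cv2) and the standard library are available. Lean on these libraries where they do the work, as an engineer would, in place of code of your own. Each camera call takes 0.05 s, during which the arm holds its last target.

## Working session

There is one attempt and no reset: what is moved stays moved. The work goes in short steps, Python scripts to look and compute and a tool call to move; the robot and the scene stay as the last step left them, time stands still between calls to the robot, and variables do not carry over. Pictures are saved under pics/ and viewed, and the job is handed in when it is done.

Besides the shell and the picture viewer there is one more tool, called after "Call:" by a JSON object that holds its "fn" and its "kwargs", one argument or row to a line. move_arm: Moves the arm, as the interface text tells. Its arguments: {"type":"object","properties":{"moves":{"type":"array","items":{"type":"array","items":{"type":"number"}}},"claw":{"type":"number"},"newtons":{"type":"number"}},"required":["moves"]}

```bash
ls; mkdir -p pics; python3 - <<'E'
from cell import env, read_camera, camera_info, job, models
import cv2,numpy as np
print(env.get_obs(), env.nose_length)
for c in("side","top"):
    p,d=read_camera(c); cv2.imwrite(f"pics/{c}0.png",p[:,:,::-1]); np.savez(f"{c}0.npz",p=p,d=d)
    i=camera_info(c); print(c,i["fx"],i["cx"],i["cy"],np.round(i["R"],3).tolist(),np.round(i["t"],3).tolist())
    for t in("axle","pliers","pliers_grip","clip_center","rest","axle_groove","axle_mid"):
        print(t,[(np.round(k["point"],3).tolist(),round(k["score"],2)) for k in models.spot_in(t,c)])
E
```

```text
pics
{'time_s': 0.0, 'qpos': array([-65.13842899,  18.4375861 ,  -4.01609663,  83.17423532,
         1.2946176 ,  78.54049561,  -3.25884354]), 'joint_velocities': array([ 0.01807321,  0.09377238, -0.04898711,  0.11370886,  0.08741884,
       -0.00025425, -0.0067974 ]), 'effort': array([-5.81726249e-05, -4.91290033e+01, -4.03976664e-01, -3.12530673e+01,
       -6.38409681e-02,  4.35607194e-02,  1.75577734e-04]), 'tool_pos': array([0.2647585 , 0.5930591 , 0.23248411]), 'tool_rot': array([-9.01070940e+01, -5.17774348e-03, -2.40502150e+01]), 'force': array([0.39027939, 0.19033812, 0.64802878]), 'wrist_torque': array([ 0.01055962, -0.00336763, -0.06857159]), 'grip_width': 0.08688113917450499} 0.011
side 440.25802015334136 327.9784521549904 186.97578837579118 [[0.688, -0.726, 0.007], [-0.457, -0.441, -0.773], [0.564, 0.528, -0.635]] [-0.349, 0.311, 1.09]
axle [([0.567, -0.162, 0.036], 0.96), ([0.502, -0.297, 0.034], 0.55)]
pliers [([0.253, 0.258, 0.086], 0.69), ([0.472, 0.177, 0.128], 0.52)]
pliers_grip [([0.466, -0.009, 0.025], 0.72), ([0.252, 0.259, 0.087], 0.62), ([0.47, 0.176, 0.125], 
[... 258 characters left out ...]
xle_mid [([0.564, -0.165, 0.038], 0.87), ([0.5, -0.298, 0.037], 0.64)]
top 366.546511787152 323.2542493250546 207.93799650404986 [[-0.029, -1.0, 0.001], [-0.993, 0.028, -0.112], [0.112, -0.004, -0.994]] [0.007, 0.513, 1.263]
axle [([0.576, -0.156, 0.041], 0.66), ([0.508, -0.284, 0.036], 0.58), ([0.534, 0.48, 0.137], 0.35)]
pliers [([0.264, 0.262, 0.078], 0.61), ([0.472, 0.174, 0.112], 0.41)]
pliers_grip [([0.265, 0.262, 0.076], 0.58)]
clip_center [([0.264, 0.267, 0.076], 0.75), ([0.57, -0.504, 0.092], 0.27)]
rest [([0.464, 0.169, 0.012], 0.66), ([0.474, -0.007, 0.022], 0.38)]
axle_groove [([0.507, -0.284, 0.035], 0.49)]
axle_mid [([0.581, -0.161, 0.036], 0.86), ([0.51, -0.289, 0.037], 0.52)]
```

View pics/side0.png

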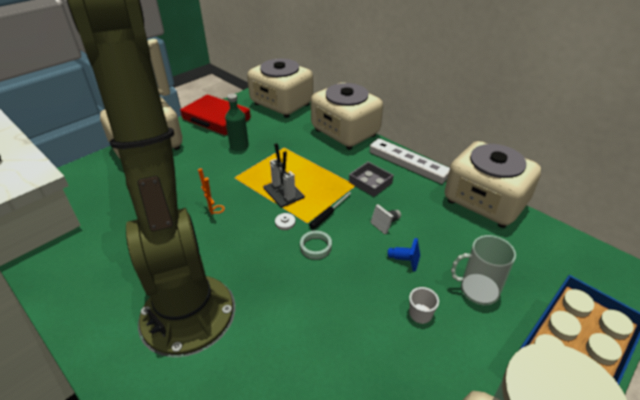

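View pics/top0.png

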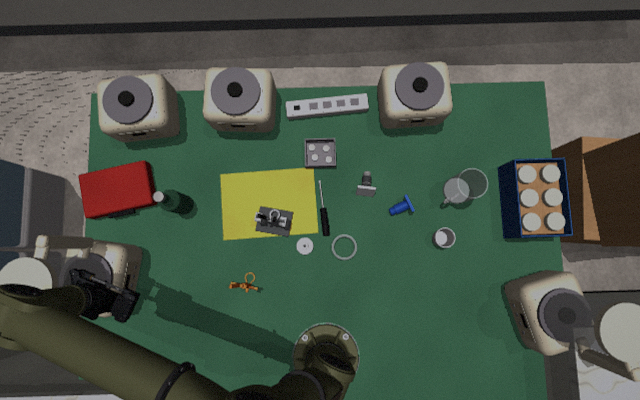

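The stub is either the grey part (top 367,183; side 385,217) or the blue one (top 400,207). The grey metal one fits, because blue is excluded. The pliers are either the black pair in the rest (top 272,220; side 282,165) or the orange pair (top 243,285). The black pair fits. I'll confirm both in enlarged crops.

```bash
python3 - <<'E'
import cv2,numpy as np
t=cv2.imread("pics/top0.png"); s=cv2.imread("pics/side0.png")
r=lambda a:cv2.resize(a,(400,300),interpolation=cv2.INTER_CUBIC)
o=np.vstack([np.hstack([r(t[160:220,335:415]),r(t[190:250,235:315])]),np.hstack([r(s[190:250,350:430]),r(s[140:215,235:335])])])
cv2.imwrite("pics/crop0.png",o)
E
```

```text
(no output)
```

View pics/crop0.png

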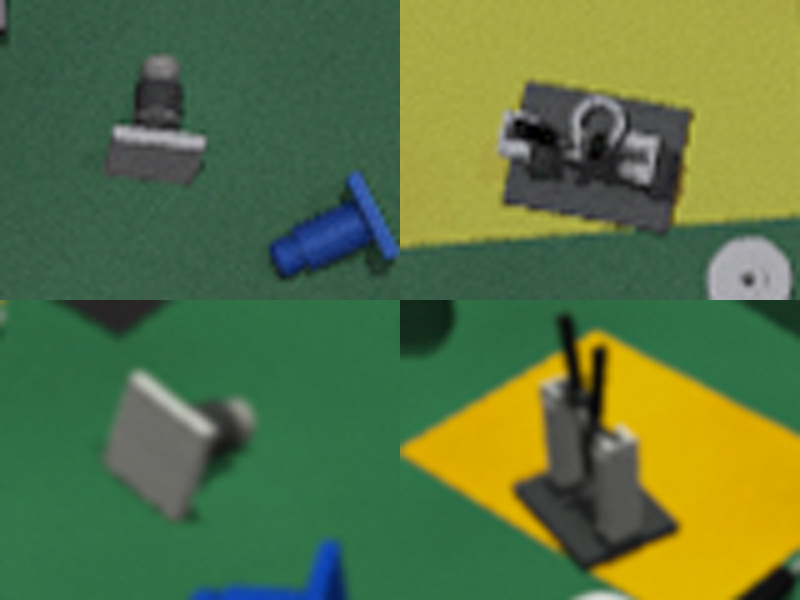

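The crop confirms both: grey stub with its tip pointing away from the robot, and black pliers in the rest with the ring on the +x side. Next I'll fit the exact poses from the depth images.

```bash
cat > h.py <<'E'
import numpy as np
from cell import camera_info
def cloud(c,d,mask=None):
    i=camera_info(c); v,u=np.mgrid[0:400,0:640]
    m=(d>0) if mask is None else (d>0)&mask
    z=d[m]; X=np.stack([(u[m]-i["cx"])/i["fx"]*z,(v[m]-i["cy"])/i["fy"]*z,z],1)
    return (X-i["t"])@np.array(i["R"]), np.stack([u[m],v[m]],1)
def proj(c,P):
    i=camera_info(c); q=P@np.array(i["R"]).T+i["t"]
    return q[:,:2]/q[:,2:]*[i["fx"],i["fy"]]+[i["cx"],i["cy"]]
E
cat > fit.py <<'E'
from h import *
from scipy.optimize import minimize
def sdbox(p,c,hs):
    q=np.abs(p-c)-hs; return np.linalg.norm(np.maximum(q,0),axis=1)+np.minimum(q.max(1),0)
def sdcyl(p,z0,z1,r):
    q=np.stack([np.hypot(p[:,0],p[:,1])-r,np.abs(p[:,2]-(z0+z1)/2)-(z1-z0)/2],1)
    return np.linalg.norm(np.maximum(q,0),axis=1)+np.minimum(q.max(1),0)
def stub(p):
    return np.minimum.reduce([sdbox(p,[0,0,.005],[.032,.032,.005]),sdcyl(p,.01,.06,.017),sdcyl(p,.06,.066,.012),sdcyl(p,.066,.08,.0135)])
def stubpose(x,y,yaw):  # centre of underside, lying
    c,s=np.cos(yaw),np.sin(yaw); h=np.array([c,s,0]); a=np.radians(15)
    az=h*np.cos(a)-np.array([0,0,np.sin(a)]); ax=-h*np.sin(a)-np.array([0,0,np.cos(a)])
    ay=np.cross(az,ax); R=np.stack([ax,ay,az],1)
    return R,np.array([x,y,.0335])
def restsd(p):
    return np.minimum.reduce([sdbox(p,[0,0,.006],[.045,.06,.006])]+[sdbox(p,[0,s*.0415,.0475],[.015,.0105,.0475]) for s in(1,-1)]+
      [sdbox(p,[sx*.0098,s*.0415,.0525],[.005,.0105,.0525]) for s in(1,-1) for sx in(1,-1)])
E
python3 - <<'E'
from fit import *
C={c:cloud(c,np.load(c+"0.npz")["d"])[0] for c in("side","top")}
for c,P in C.items():
    g=P[(abs(P[:,0]-.5)<.12)&(abs(P[:,1])<.06)&(abs(P[:,2])<.008)]; print(c,"bench z",np.median(g[:,2]))
def run(P,f,poses):
    best=None
    for x0 in poses:
        r=minimize(f,x0,args=(P,),method="Nelder-Mead",options=dict(xatol=1e-5,fatol=1e-9,maxiter=2000))
        if best is None or r.fun<best.fun: best=r
    return best
def fs(x,P):
    R,t=stubpose(*x); d=stub((P-t)@R); return np.mean(np.minimum(abs(d),.01)**1)
def fr(x,P):
    c,s=np.cos(x[2]),np.sin(x[2]); R=np.array([[c,-s,0],[s,c,0],[0,0,1]]); d=restsd((P-[x[0],x[1],0])@R); return np.mean(np.minimum(abs(d),.008))
for nm,sel in(("side",["side"]),("top",["top"]),("both",["side","top"])):
    P=np.vstack([C[c] for c in sel])
    S=P[(P[:,0]>.52)&(P[:,0]<.67)&(abs(P[:,1]+.155)<.06)&(P[:,2]>.007)&(P[:,2]<.09)]
    b=run(S,fs,[(.56,-.16,a) for a in(-.3,0,.3)]); print(nm,len(S),"stub",b.x[:2].round(4),np.degrees(b.x[2]).round(1),b.fun)
    S=P[(P[:,0]>.39)&(P[:,0]<.55)&(abs(P[:,1]-.15)<.1)&(P[:,2]>.006)&(P[:,2]<.112)]
    b=run(S,fr,[(.47,.16,a) for a in(-.3,-.1,.1)]); print(nm,len(S),"rest",b.x[:2].round(4),np.degrees(b.x[2]).round(1),b.fun)
E
```

```text
side bench z 0.0018698810637986752
top bench z 0.0004499146721551281
side 478 stub [ 0.5639 -0.1558] -8.7 0.0015435106806459056
side 1074 rest [0.4732 0.1711] -12.0 0.002555954510809565
top 313 stub [ 0.566  -0.1582] -8.0 0.001363812724675378
top 908 rest [0.4756 0.1689] -11.8 0.0026609765797841857
both 791 stub [ 0.5646 -0.1564] -9.0 0.0016837711564180872
both 1982 rest [0.4736 0.1705] -12.0 0.0026702649326287545
```

```bash
cat > plan.py <<'E'
import numpy as np, json, os, sys
from scipy.spatial.transform import Rotation as Ro
F="cmd.json"
def load():
    if os.path.exists(F):
        j=json.load(open(F)); return np.array(j["p"]),Ro.from_matrix(j["R"])
    return np.array([.265,.594,.234]),Ro.from_euler("xyz",[-90,0,-24.05],degrees=True)
def save(p,R): json.dump(dict(p=list(map(float,p)),R=R.as_matrix().tolist()),open(F,"w"))
def did(row):
    "advance commanded pose by a fully reached row"
    p,R=load(); p=p+R.apply(np.array(row[:3])/1000); R=R*Ro.from_rotvec(np.radians(row[3:])); save(p,R)
def tool(yaw,T):
    "heading yaw deg; T deg tilt forward (+) of pointing dir; T<0 points back"
    a,t=np.radians(yaw),np.radians(T); h=np.array([np.cos(a),np.sin(a),0]); l=np.array([-np.sin(a),np.cos(a),0])
    y=np.sin(t)*h-np.cos(t)*np.array([0,0,1]); return Ro.from_matrix(np.stack([np.cross(y,l),y,l],1))
def row(p,R):
    p0,R0=load(); s=R0.inv().apply(np.array(p)-p0)*1000; r=np.degrees((R0.inv()*R).as_rotvec())
    return np.round(np.r_[s,r],1).tolist()
E
python3 - <<'E'
from plan import *
print(row([.60,-.16,.30],tool(-8.5,0)))
from h import *
for c in("side","top"):
    P,_=cloud(c,np.load(c+"0.npz")["d"]); S=P[(P[:,0]>.45)&(P[:,0]<.85)&(P[:,1]>-.1)&(P[:,1]<.06)&(P[:,2]>.02)&(P[:,2]<.3)]
    print(c,S.min(0),S.max(0),len(S))
    S=P[(P[:,0]>.45)&(P[:,0]<.8)&(P[:,1]>-.26)&(P[:,1]<-.1)&(P[:,2]>.01)&(P[:,2]<.3)]; print(S.min(0),S.max(0))
E
```

```text
[613.2, -66.0, -552.0, -0.0, -15.6, 0.0]
side [ 0.450538   -0.05811652  0.02000672] [0.84947681 0.05756943 0.0413744 ] 521
[ 0.47858372 -0.25962478  0.01004516] [ 0.79998848 -0.12447474  0.15991852]
top [ 0.45253587 -0.05675681  0.02021622] [0.76711955 0.05280188 0.04279474] 290
[ 0.48487762 -0.25992639  0.01026603] [ 0.79995145 -0.12620249  0.15171592]
```

Call:
{"fn": "move_arm", "kwargs": {
  "moves": [
    [613, -66, -552, 0, -15.5, 0],
    [613, -66, -552, 0, -15.5, 0],
    [613, -66, -552, 0, -15.5, 0],
    [613, -66, -552, 0, -15.5, 0],
    [613, -66, -552, 0, -15.5, 0],
    [613, -66, -552, 0, -15.5, 0],
    [613, -66, -552, 0, -15.5, 0],
    [613, -66, -552, 0, -15.5, 0],
    [613, -66, -552, 0, -15.5, 0],
    [613, -66, -552, 0, -15.5, 0],
    [613, -66, -552, 0, -15.5, 0],
    [613, -66, -552, 0, -15.5, 0],
    [613, -66, -552, 0, -15.5, 0],
    [613, -66, -552, 0, -15.5, 0],
    [613, -66, -552, 0, -15.5, 0],
    [613, -66, -552, 0, -15.5, 0],
    [613, -66, -552, 0, -15.5, 0],
    [613, -66, -552, 0, -15.5, 0],
    [613, -66, -552, 0, -15.5, 0],
    [613, -66, -552, 0, -15.5, 0]
  ],
  "claw": 87
}}

```text
time_s: 2.47
tool_pos: [0.6003, -0.1632, 0.3001]
tool_rot: [-90.0, -0.1, -8.6]
force: [0.8, 0.1, 0.3]
grip_width: 0.0873
```

```bash
python3 - <<'E'
from plan import *
did([613,-66,-552,0,-15.5,0]); print(load()[0])
R=tool(-8.5,-45); p=R.as_matrix()[:,1]
print(row(np.array([.603,-.1627,.0231])-.09*p,R))
from cell import env; print(env.get_obs()["qpos"].round(1),env.get_obs()["tool_pos"])
E
```

```text
[ 0.59982697 -0.15989913  0.3       ]
[67.2, 213.3, -2.2, -0.0, -0.0, 45.0]
[-14.7  15.   34.1  82.6  -8.3  84.9 100.6] [ 0.60031653 -0.16324186  0.30011375]
```

Call:
{"fn": "move_arm", "kwargs": {
  "moves": [
    [67, 213, -2, 0, 0, 45],
    [67, 213, -2, 0, 0, 45],
    [67, 213, -2, 0, 0, 45],
    [67, 213, -2, 0, 0, 45],
    [67, 213, -2, 0, 0, 45],
    [67, 213, -2, 0, 0, 45],
    [67, 213, -2, 0, 0, 45],
    [67, 213, -2, 0, 0, 45],
    [67, 213, -2, 0, 0, 45],
    [67, 213, -2, 0, 0, 45],
    [67, 213, -2, 0, 0, 45],
    [67, 213, -2, 0, 0, 45]
  ]
}}

```text
time_s: 3.47
tool_pos: [0.6679, -0.1569, 0.1001]
tool_rot: [-88.0, 38.9, -6.2]
force: [2.1, 11.0, -4.5]
grip_width: 0.0869
```

```bash
python3 - <<'E'
from plan import *
did([67,213,-2,0,0,45]); print(load()[0],load()[1].as_euler("xyz",degrees=True))
from cell import env,read_camera; o=env.get_obs(); print(o["qpos"].round(1),o["tool_pos"].round(4),o["tool_rot"].round(1))
import cv2
t=read_camera("top")[0][:,:,::-1]; s=read_camera("side")[0][:,:,::-1]
r=lambda a:cv2.resize(a,(400,300),interpolation=cv2.INTER_CUBIC)
cv2.imwrite("pics/a1.png",np.hstack([r(t[120:240,300:460]),r(s[150:270,310:470])]))
E
```

```text
[ 0.66578502 -0.17183796  0.087     ] [-90.    45.    -8.55]
[  4.9  61.1  15.5  41.4  -9.6 117.5  99. ] [ 0.6679 -0.1569  0.1001] [-88.   38.9  -6.2]
```

View pics/a1.png

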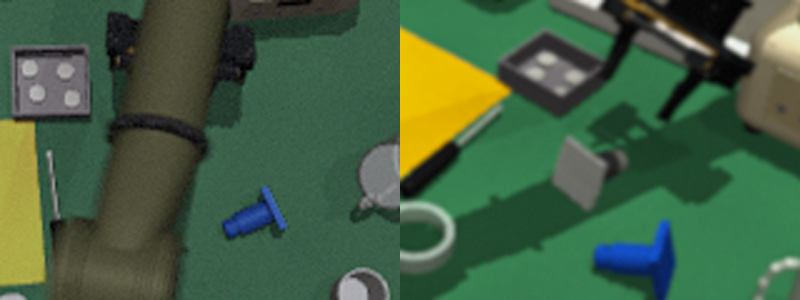

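Call:
{"fn": "move_arm", "kwargs": {
  "moves": [
    [0, -20, 0, 0, 0, 0],
    [0, -20, 0, 0, 0, 0],
    [0, -20, 0, 0, 0, 0]
  ]
}}

```text
time_s: 3.82
tool_pos: [0.6696, -0.1715, 0.1162]
tool_rot: [-90.7, 37.7, -9.0]
force: [0.4, 0.1, 0.1]
grip_width: 0.087
```

```bash
cat > st.py <<'E'
from plan import *
from cell import env; o=env.get_obs(); print("t",o["time_s"],"q",o["qpos"].round(1),o["tool_pos"].round(4),o["tool_rot"].round(1),"F",o["force"].round(1),"vel",abs(o["joint_velocities"]).max().round(1),o["grip_width"].round(4))
def sync(): save(o["tool_pos"],Ro.from_euler("xyz",o["tool_rot"],degrees=True))
E
python3 - <<'E'
from st import *
sync()
R=tool(-8.5,-28); p=R.as_matrix()[:,1]
print(row(np.array([.603,-.1627,.0231])-.09*p,R))
E
```

```text
Traceback (most recent call last):
  File "st.py", line 2, in <module>
    from cell import env; o=env.get_obs(); print("t",o["time_s"],"q",o["qpos"].round(1),o["tool_pos"].round(4),o["tool_rot"].round(1),"F",o["force"].round(1),"vel",abs(o["joint_velocities"]).max().round(1),o["grip_width"].round(4))
                                                                                                                                                                                                              ^^^^^^^^^^^^^^^^^^^^^
AttributeError: 'float' object has no attribute 'round'
```

```bash
sed -i 's/o\["grip_width"\].round(4)/round(o["grip_width"],4)/; s/max().round(1)/max()/' st.py
python3 - <<'E'
from st import *
sync()
R=tool(-8.5,-28); p=R.as_matrix()[:,1]
print(row(np.array([.603,-.1627,.0231])-.09*p,R))
E
```

```text
t 3.8167 q [  7.2  59.7  10.7  40.7  -4.9 117.6  96.2] [ 0.6696 -0.1715  0.1162] [-90.7  37.7  -9. ] F [0.4 0.1 0.1] vel 3.9100354053543045 0.087
[-11.4, 26.1, -1.0, 0.4, -0.3, -9.7]
```

Call:
{"fn": "move_arm", "kwargs": {
  "moves": [
    [-11.4, 26, -1, 0.4, -0.3, -9.7],
    [-11.4, 26, -1, 0.4, -0.3, -9.7],
    [-11.4, 26, -1, 0.4, -0.3, -9.7],
    [-11.4, 26, -1, 0.4, -0.3, -9.7],
    [-11.4, 26, -1, 0.4, -0.3, -9.7],
    [-11.4, 26, -1, 0.4, -0.3, -9.7]
  ]
}}

```text
time_s: 4.32
tool_pos: [0.6461, -0.1691, 0.1028]
tool_rot: [-90.2, 28.0, -8.6]
force: [0.1, -0.4, -0.3]
grip_width: 0.0869
```

```bash
python3 - <<'E'
from st import *
did([-11.4, 26, -1, 0.4, -0.3, -9.7]); print(load()[0],load()[1].as_euler("xyz",degrees=True))
R=tool(-8.5,-28); p=R.as_matrix()[:,1]
print(row(np.array([.603,-.1627,.0231])+.003*p,R))
from cell import read_camera
from h import *
import cv2
s,d=read_camera("side"); 
G=np.array([[.603,-.1627,.0231]])
u=proj("side",G)[0]; print(u)
c=s[150:270,310:470,::-1]; cv2.imwrite("pics/a2.png",cv2.resize(c,(800,600),interpolation=cv2.INTER_CUBIC))
# refit stub from side only
from fit import *
P,_=cloud("side",d); S=P[(P[:,0]>.52)&(P[:,0]<.66)&(abs(P[:,1]+.155)<.055)&(P[:,2]>.007)&(P[:,2]<.075)]
r=minimize(lambda x:np.mean(np.minimum(abs(stub((S-stubpose(*x)[1])@stubpose(*x)[0])),.01)),[.565,-.157,-.15],method="Nelder-Mead"); print(len(S),r.x,r.fun)
E
```

```text
t 4.3167 q [  6.   47.5  10.4  60.   -4.5 101.   96.7] [ 0.6461 -0.1691  0.1028] [-90.2  28.   -8.6] F [ 0.1 -0.4 -0.3] vel 0.9975285694416329 0.0869
[ 0.64480284 -0.16894207  0.10264143] [-90.07619151  28.00696745  -8.54975466]
[0.0, 93.1, 0.1, 0.1, -0.0, -0.0]
[388.81064779 216.421892  ]
472 [ 0.56402836 -0.15568843 -0.14288351] 0.0014422118405505503
```

View pics/a2.png

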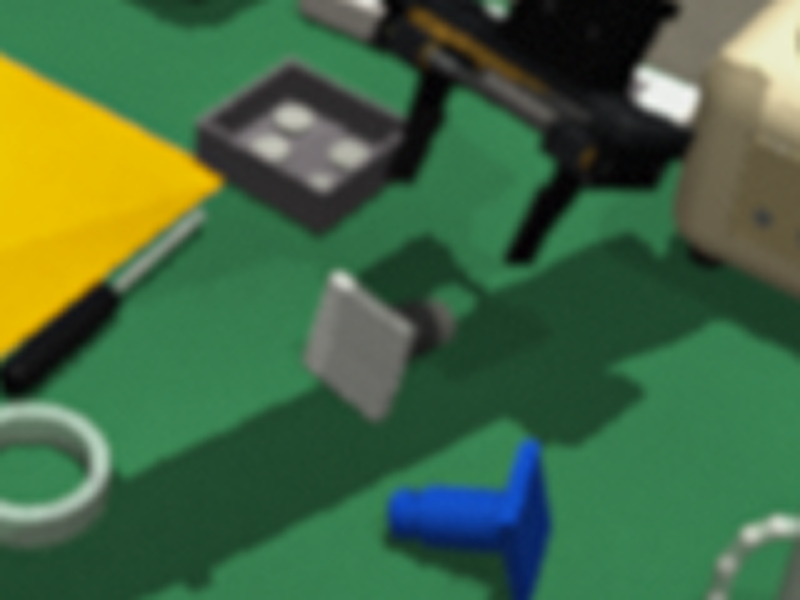

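Call:
{"fn": "move_arm", "kwargs": {
  "moves": [
    [0, 40, 0, 0, 0, 0],
    [0, 65, 0, 0, 0, 0],
    [0, 80, 0, 0, 0, 0],
    [0, 92, 0, 0, 0, 0],
    [0, 92, 0, 0, 0, 0],
    [0, 92, 0, 0, 0, 0]
  ]
}}

```text
time_s: 4.87
tool_pos: [0.6023, -0.1624, 0.0206]
tool_rot: [-90.1, 28.1, -8.5]
force: [0.3, -1.0, -0.0]
grip_width: 0.0874
```

Call:
{"fn": "move_arm", "kwargs": {
  "moves": [
    [0, 0, 0, 0, 0, 0],
    [0, 0, 0, 0, 0, 0],
    [0, 0, 0, 0, 0, 0],
    [0, 0, 0, 0, 0, 0],
    [0, 0, 0, 0, 0, 0],
    [0, 0, 0, 0, 0, 0],
    [0, 0, 0, 0, 0, 0],
    [0, 0, 0, 0, 0, 0]
  ],
  "claw": 20,
  "newtons": 30
}}

```text
time_s: 5.53
tool_pos: [0.6014, -0.1621, 0.0206]
tool_rot: [-90.1, 28.1, -8.5]
force: [-0.4, 0.9, -0.3]
grip_width: 0.0414
```

```bash
python3 - <<'E'
from st import *
did([0,92,0,0,0,0]); print(load()[0])
print(row(load()[0]+[-.02,0,.06],load()[1]))
E
```

```text
t 5.5333 q [ 5.6 46.2  9.9 72.1 -4.3 90.2 96.8] [ 0.6014 -0.1621  0.0206] [-90.1  28.1  -8.5] F [-0.4  0.9 -0.3] vel 0.08806303898754247 0.0414
[ 0.60206352 -0.1626404   0.02141558]
[-45.6, -43.7, -3.0, 0.0, 0.0, 0.0]
```

Call:
{"fn": "move_arm", "kwargs": {
  "moves": [
    [0, 0, 0, 0, 0, 6],
    [0, 0, 0, 0, 0, 12],
    [0, 0, 0, 0, 0, 18],
    [0, 0, 0, 0, 0, 18],
    [0, 0, 0, 0, 0, 18],
    [0, 0, 0, 0, 0, 18]
  ],
  "claw": 60
}}

```text
time_s: 6.03
tool_pos: [0.6013, -0.1622, 0.0192]
tool_rot: [-90.2, 46.2, -8.6]
force: [0.1, -0.7, 0.7]
grip_width: 0.0594
```

```bash
python3 - <<'E'
from st import *
did([0,0,0,0,0,18])
from cell import read_camera
import cv2
s,d=read_camera("side"); 
c=s[150:270,310:470,::-1]; cv2.imwrite("pics/a3.png",cv2.resize(c,(800,600),interpolation=cv2.INTER_CUBIC))
E
```

```text
t 6.0333 q [  6.7  61.5  10.   53.   -4.1 112.1  96.9] [ 0.6013 -0.1622  0.0192] [-90.2  46.2  -8.6] F [ 0.1 -0.7  0.7] vel 2.613183778941609 0.0594
```

View pics/a3.png

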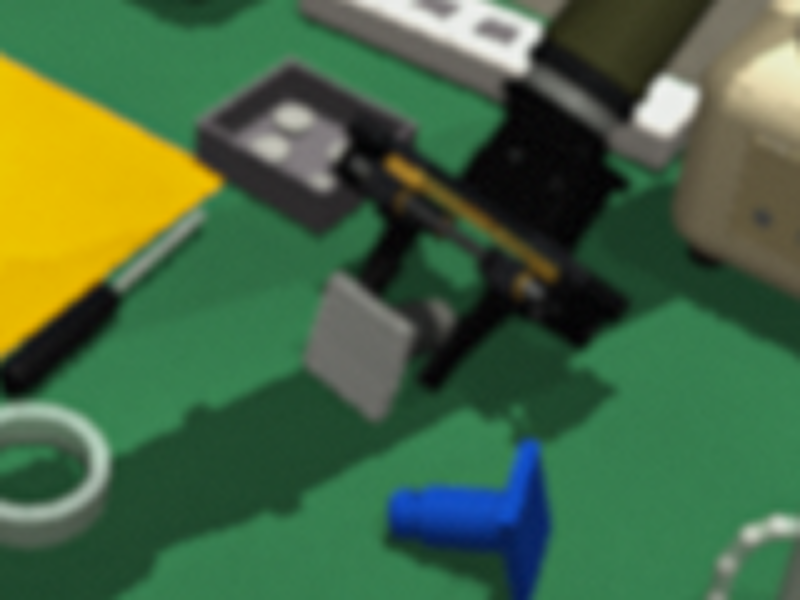

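The jaws straddle the stub's sleeve (around pixels 430,330), and the tray is untouched. Closing now.

Call:
{"fn": "move_arm", "kwargs": {
  "moves": [
    [0, 0, 0, 0, 0, 0],
    [0, 0, 0, 0, 0, 0],
    [0, 0, 0, 0, 0, 0],
    [0, 0, 0, 0, 0, 0],
    [0, 0, 0, 0, 0, 0],
    [0, 0, 0, 0, 0, 0],
    [0, 0, 0, 0, 0, 0],
    [0, 0, 0, 0, 0, 0]
  ],
  "claw": 20,
  "newtons": 35
}}

```text
time_s: 6.75
tool_pos: [0.6015, -0.1621, 0.021]
tool_rot: [-90.1, 46.1, -8.6]
force: [-0.4, 0.9, 2.1]
grip_width: 0.0334
```

```bash
python3 - <<'E'
from st import *
print(load()[0]); R=load()[1]
for k in range(1,6): print(row(load()[0]+np.array([-.016,.002,.016])*k,R))
print(row([.57,-.155,.115],tool(-8.5,-20)))
E
```

```text
t 6.75 q [  6.7  61.4  10.   53.   -4.1 112.1  96.9] [ 0.6015 -0.1621  0.021 ] [-90.1  46.1  -8.6] F [-0.4  0.9  2.1] vel 0.206453109080586 0.0334
[ 0.60206352 -0.1626404   0.02141558]
[-22.7, 0.5, -0.4, 0.0, 0.0, 0.0]
[-45.4, 1.0, -0.8, 0.0, 0.0, 0.0]
[-68.1, 1.5, -1.2, 0.0, 0.0, 0.0]
[-90.8, 1.9, -1.6, 0.0, 0.0, 0.0]
[-113.5, 2.4, -2.0, 0.0, 0.0, 0.0]
[-90.1, -41.4, 2.7, 0.0, -0.0, -26.0]
```

```bash
python3 - <<'E'
from st import *
print(row(load()[0]+[0,0,.03],load()[1]))
for T in(-10,20,58): print(row([.60,-.162,.13],tool(-8.5,T)))
E
```

```text
t 6.75 q [  6.7  61.4  10.   53.   -4.1 112.1  96.9] [ 0.6015 -0.1621  0.021 ] [-90.1  46.1  -8.6] F [-0.4  0.9  2.1] vel 0.206453109080586 0.0334
[-21.6, -20.8, -0.0, 0.0, 0.0, 0.0]
[-79.6, -73.9, 0.2, 0.1, -0.0, -36.0]
[-79.6, -73.9, 0.2, 0.1, -0.0, -66.0]
[-79.6, -73.9, 0.2, 0.1, -0.0, -104.0]
```

Call:
{"fn": "move_arm", "kwargs": {
  "moves": [
    [-11, -10, 0, 0, 0, 0],
    [-22, -21, 0, 0, 0, 0],
    [-40, -37, 0, 0, 0, -5],
    [-60, -56, 0, 0, 0, -10],
    [-79, -74, 0, 0, 0, -16],
    [-79, -74, 0, 0, 0, -22],
    [-79, -74, 0, 0, 0, -28],
    [-79, -74, 0, 0, 0, -34],
    [-79, -74, 0, 0, 0, -40],
    [-79, -74, 0, 0, 0, -46],
    [-79, -74, 0, 0, 0, -52],
    [-79, -74, 0, 0, 0, -58],
    [-79, -74, 0, 0, 0, -66],
    [-79, -74, 0, 0, 0, -66]
  ]
}}

```text
time_s: 7.92
tool_pos: [0.5916, -0.1609, 0.125]
tool_rot: [-90.0, -19.4, -8.6]
force: [-3.9, 0.6, -6.1]
grip_width: 0.0333
```

```bash
python3 - <<'E'
from st import *
did([-79,-74,0,0,0,-66]); print(load()[0],load()[1].as_euler("xyz",degrees=True))
print(row([.60,-.162,.13],tool(-8.5,58)))
E
```

```text
t 7.9167 q [  4.5   5.7   9.7 113.9  -4.2  41.2  98.1] [ 0.5916 -0.1609  0.125 ] [-90.  -19.4  -8.6] F [-3.9  0.6 -6.1] vel 2.954788336004047 0.0333
[ 0.60046667 -0.16227286  0.12964827] [-90.07158273 -19.99299718  -8.48950219]
[-0.4, -0.5, 0.2, 0.1, 0.0, -38.0]
```

```bash
python3 - <<'E'
from st import *
print(row([.65,-.19,.13],tool(-8.5,58)))
E
```

```text
t 7.9167 q [  4.5   5.7   9.7 113.9  -4.2  41.2  98.1] [ 0.5916 -0.1609  0.125 ] [-90.  -19.4  -8.6] F [-3.9  0.6 -6.1] vel 2.954788336004047 0.0333
[50.0, 17.8, -20.1, 0.1, 0.0, -38.0]
```

Call:
{"fn": "move_arm", "kwargs": {
  "moves": [
    [10, 3, -4, 0, 0, -6],
    [20, 7, -8, 0, 0, -12],
    [30, 11, -12, 0, 0, -18],
    [40, 14, -16, 0, 0, -24],
    [50, 18, -20, 0, 0, -30],
    [50, 18, -20, 0, 0, -34],
    [50, 18, -20, 0, 0, -38],
    [50, 18, -20, 0, 0, -38],
    [50, 18, -20, 0, 0, -38],
    [50, 18, -20, 0, 0, -38]
  ]
}}

```text
time_s: 8.75
tool_pos: [0.6468, -0.1855, 0.1388]
tool_rot: [-88.4, -46.2, -8.0]
force: [-0.0, -0.4, -3.7]
grip_width: 0.0332
```

```bash
python3 - <<'E'
from st import *
did([50,18,-20,0,0,-38]); print(load()[0],load()[1].as_euler("xyz",degrees=True))
from cell import read_camera
from h import *
import cv2
s,d=read_camera("side"); np.savez("s4.npz",p=s,d=d)
c=s[120:240,310:470,::-1]; cv2.imwrite("pics/a4.png",cv2.resize(c,(800,600),interpolation=cv2.INTER_CUBIC))
E
```

```text
t 8.75 q [ 61.9   6.3 -44.3 125.3 -47.8   7.5 147.6] [ 0.6468 -0.1855  0.1388] [-88.4 -46.2  -8. ] F [-0.  -0.4 -3.7] vel 102.70571453106199 0.0332
[ 0.65006108 -0.1899198   0.12985181] [-90.1269166  -57.99294837  -8.40635357]
```

View pics/a4.png

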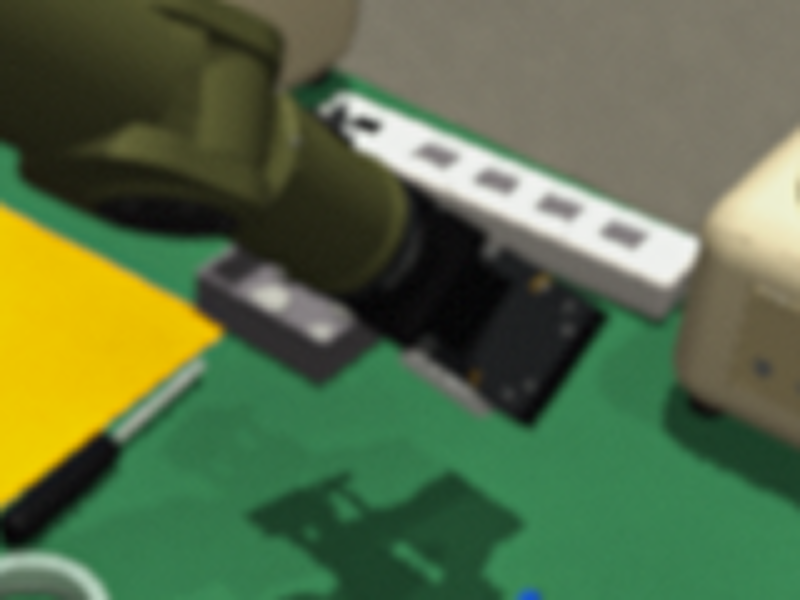

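Call:
{"fn": "move_arm", "kwargs": {
  "moves": [
    [0, 0, 0, 0, 0, 3],
    [0, 0, 0, 0, 0, 6]
  ]
}}

```text
time_s: 8.97
tool_pos: [0.6447, -0.188, 0.1366]
tool_rot: [-88.2, -41.6, -8.3]
force: [-0.7, 1.4, -3.5]
grip_width: 0.0335
```

```bash
python3 - <<'E'
from st import *
sync()
print(row([.62,-.185,.15],tool(-8.5,30)))
E
```

```text
t 8.9667 q [ 46.7   5.4 -28.9 122.6 -27.9  13.4 126.2] [ 0.6447 -0.188   0.1366] [-88.2 -41.6  -8.3] F [-0.7  1.4 -3.5] vel 126.53919016378683 0.0335
[-9.7, -26.5, 0.3, -1.9, 0.4, 11.6]
```

Call:
{"fn": "move_arm", "kwargs": {
  "moves": [
    [-5, -13, 0, -2, 0, 5],
    [-10, -26, 0, -2, 0, 9],
    [-10, -26, 0, -2, 0, 12],
    [-10, -26, 0, -2, 0, 12],
    [-10, -26, 0, -2, 0, 12]
  ]
}}

```text
time_s: 9.38
tool_pos: [0.624, -0.1807, 0.1518]
tool_rot: [-90.5, -30.1, -7.5]
force: [0.3, 0.2, -4.7]
grip_width: 0.0333
```

```bash
python3 - <<'E'
from st import *
from cell import read_camera
from h import *
import cv2
s,d=read_camera("side"); np.savez("s5.npz",p=s,d=d); t,d=read_camera("top"); np.savez("t5.npz",p=t,d=d)
r=lambda c:cv2.resize(c[:,:,::-1],(400,300),interpolation=cv2.INTER_CUBIC)
cv2.imwrite("pics/a5.png",np.hstack([r(s[110:230,310:470]),r(t[120:240,300:460])]))
E
```

```text
t 9.3833 q [ 35.8   4.1 -20.6 115.9  -4.3  30.4 101.2] [ 0.624  -0.1807  0.1518] [-90.5 -30.1  -7.5] F [ 0.3  0.2 -4.7] vel 3.719238804602818 0.0333
```

View pics/a5.png

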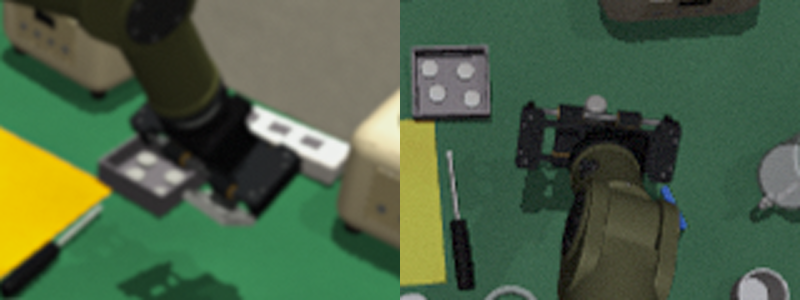

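```bash
python3 - <<'E'
from st import *
sync()
print(row([.65,-.19,.08],tool(-8.5,40)))
E
```

```text
t 9.4833 q [ 36.    4.1 -20.6 116.2  -4.4  30.4 101.2] [ 0.6216 -0.1806  0.1491] [-90.4 -29.9  -7.6] F [-1.1  1.1 -4.9] vel 1.3702249867024763 0.033
[-8.9, 74.6, -5.0, -0.1, 0.8, -10.1]
```

Call:
{"fn": "move_arm", "kwargs": {
  "moves": [
    [-3, 25, -2, 0, 0, -3],
    [-6, 50, -4, 0, 0.5, -6],
    [-9, 75, -5, 0, 0.8, -10],
    [-9, 75, -5, 0, 0.8, -10],
    [-9, 75, -5, 0, 0.8, -10],
    [-9, 75, -5, 0, 0.8, -10]
  ]
}}

```text
time_s: 9.98
tool_pos: [0.6509, -0.1913, 0.0814]
tool_rot: [-89.9, -40.0, -8.6]
force: [1.4, -0.1, -3.0]
grip_width: 0.0331
```

```bash
python3 - <<'E'
from st import *
print(row(o["tool_pos"],Ro.from_euler("xyz",o["tool_rot"],degrees=True)))
from cell import read_camera
from h import *
import cv2
s,d=read_camera("side"); np.savez("s6.npz",p=s,d=d)
r=lambda c:cv2.resize(c[:,:,::-1],(800,600),interpolation=cv2.INTER_CUBIC)
cv2.imwrite("pics/a6.png",r(s[130:250,310:470]))
E
```

```text
t 9.9833 q [ 39.9  11.4 -24.2 123.  -10.5   7.1 109.1] [ 0.6509 -0.1913  0.0814] [-89.9 -40.   -8.6] F [ 1.4 -0.1 -3. ] vel 2.1744407612286545 0.0331
[-7.3, 73.9, -6.2, -0.1, 0.8, -10.1]
```

View pics/a6.png

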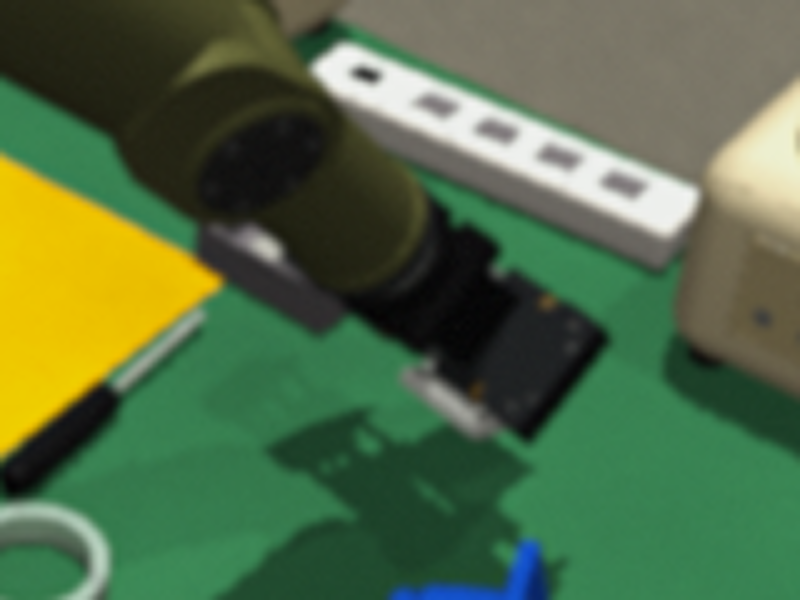

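```bash
python3 - <<'E'
from st import *
sync()
print(row([.67,-.192,.062],tool(-8.5,30)))
E
```

```text
t 10.0333 q [ 39.9  11.3 -24.2 123.  -10.5   7.1 109.1] [ 0.6521 -0.1915  0.083 ] [-90.  -40.1  -8.5] F [ 0.1 -0.1 -2.7] vel 1.0966176998269614 0.0332
[0.1, 27.5, 2.2, 0.0, -0.0, 10.1]
```

Call:
{"fn": "move_arm", "kwargs": {
  "moves": [
    [0, 0, 1, 0, 0, 5],
    [0, 10, 2, 0, 0, 10],
    [0, 20, 2, 0, 0, 10],
    [0, 27, 2, 0, 0, 10],
    [0, 27, 2, 0, 0, 10],
    [0, 27, 2, 0, 0, 10],
    [0, 27, 2, 0, 0, 10]
  ]
}}

```text
time_s: 10.62
tool_pos: [0.667, -0.191, 0.0591]
tool_rot: [-89.9, -29.9, -8.5]
force: [-0.1, 0.4, -2.7]
grip_width: 0.0332
```

```bash
python3 - <<'E'
from st import *
sync()
p=o["tool_pos"]
print(row(p+[0,0,-.02],tool(-8.5,30)))
E
```

```text
t 10.6167 q [ 26.1  16.  -11.5 114.3  -1.5  20.3  98.5] [ 0.667  -0.191   0.0591] [-89.9 -29.9  -8.5] F [-0.1  0.4 -2.7] vel 0.4187842290397784 0.0332
[-10.0, 17.3, -0.0, -0.1, -0.0, -0.1]
```

Call:
{"fn": "move_arm", "kwargs": {
  "moves": [
    [-2, 3.4, 0, 0, 0, 0],
    [-3, 5.2, 0, 0, 0, 0],
    [-4, 7, 0, 0, 0, 0],
    [-4.5, 7.8, 0, 0, 0, 0],
    [-5, 8.7, 0, 0, 0, 0],
    [-5, 8.7, 0, 0, 0, 0]
  ]
}}

```text
time_s: 11.12
tool_pos: [0.6682, -0.1913, 0.0498]
tool_rot: [-90.0, -30.0, -8.5]
force: [-0.9, 0.0, -2.6]
grip_width: 0.0334
```

Call:
{"fn": "move_arm", "kwargs": {
  "moves": [
    [-0.5, 0.9, 0, 0, 0, 0],
    [-1, 1.7, 0, 0, 0, 0],
    [-1, 1.7, 0, 0, 0, 0],
    [-1, 1.7, 0, 0, 0, 0]
  ]
}}

```text
time_s: 11.45
tool_pos: [0.6688, -0.1914, 0.0487]
tool_rot: [-90.0, -30.1, -8.5]
force: [-1.5, 0.6, -0.6]
grip_width: 0.0331
```

Call:
{"fn": "move_arm", "kwargs": {
  "moves": [
    [0, 0, 0, 0, 0, 0],
    [0, 0, 0, 0, 0, 0],
    [-2, -0.7, 0, 0, 0, 0],
    [-4, -1.4, 0, 0, 0, 0],
    [-6.5, -2, 0, 0, 0, 0],
    [-9, -2.6, 0, 0, 0, 0],
    [-11.5, -3, 0, 0, 0, 0],
    [-14.2, -3.4, 0, 0, 0, 0],
    [-14.2, -3.4, 0, 0, 0, 0]
  ],
  "newtons": 5
}}

```text
time_s: 12.2
tool_pos: [0.6533, -0.1892, 0.0433]
tool_rot: [-89.9, -29.9, -8.5]
force: [-2.4, 0.8, 1.7]
grip_width: 0.034
```

```bash
python3 - <<'E'
from st import *
from cell import read_camera
from h import *
import cv2
s,d=read_camera("side"); np.savez("s7.npz",p=s,d=d)
t,d=read_camera("top")
r=lambda c:cv2.resize(c[:,:,::-1],(400,300),interpolation=cv2.INTER_CUBIC)
cv2.imwrite("pics/a7.png",np.hstack([r(s[150:240,350:470]),r(t[120:210,320:440])]))
E
```

```text
t 12.2 q [ 26.6  16.1 -11.8 116.6  -1.8  18.   99.1] [ 0.6533 -0.1892  0.0433] [-89.9 -29.9  -8.5] F [-2.4  0.8  1.7] vel 0.7284731554108029 0.034
```

View pics/a7.png

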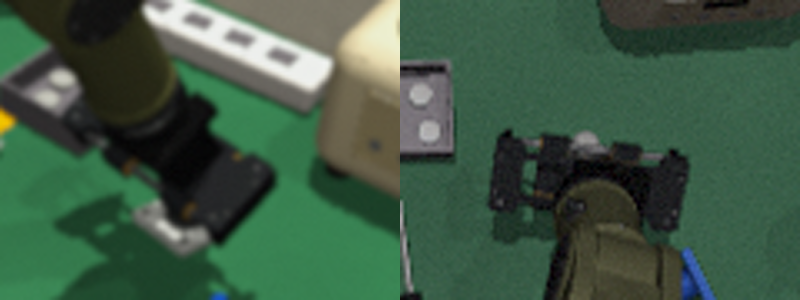

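Call:
{"fn": "move_arm", "kwargs": {
  "moves": [
    [-2.6, 0, 0, 0, 0, 0],
    [-5.2, 0, 0, 0, 0, 0],
    [-7.7, 0.1, 0, 0, 0, 0],
    [-10.3, 0.3, 0, 0, 0, 0],
    [-10.3, 0.3, 0, 0, 0, 0],
    [-10.3, 0.3, 0, 0, 0, 0]
  ]
}}

```text
time_s: 12.8
tool_pos: [0.6462, -0.1881, 0.0389]
tool_rot: [-90.0, -30.1, -8.5]
force: [0.9, 0.4, -1.1]
grip_width: 0.0338
```

```bash
python3 - <<'E'
from st import *
sync()
print(row(o["tool_pos"]+[0,0,.05],tool(-8.5,30)))
from cell import read_camera
from h import *
import cv2
s,d=read_camera("side"); np.savez("s8.npz",p=s,d=d)
t,d=read_camera("top")
r=lambda c:cv2.resize(c[:,:,::-1],(400,300),interpolation=cv2.INTER_CUBIC)
cv2.imwrite("pics/a8.png",np.hstack([r(s[150:240,350:470]),r(t[120:210,320:440])]))
E
```

```text
t 12.8 q [ 27.   15.7 -12.1 117.8  -2.1  17.   99.5] [ 0.6462 -0.1881  0.0389] [-90.  -30.1  -8.5] F [ 0.9  0.4 -1.1] vel 0.3229965220938961 0.0338
[25.0, -43.3, 0.0, -0.0, -0.0, 0.1]
```

View pics/a8.png

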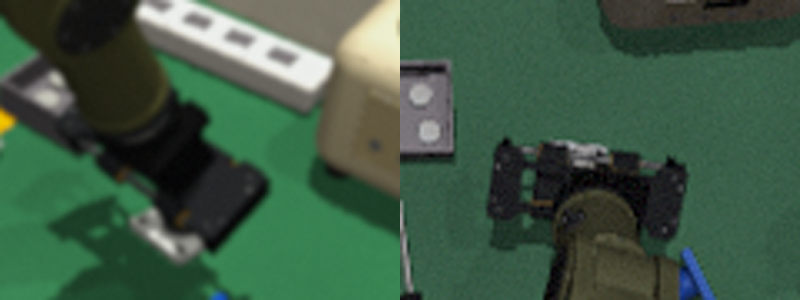

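Call:
{"fn": "move_arm", "kwargs": {
  "moves": [
    [0, 0, 0, 0, 0, 0],
    [0, 0, 0, 0, 0, 0],
    [0, 0, 0, 0, 0, 0],
    [0, 0, 0, 0, 0, 0],
    [0, -10, 0, 0, 0, 0],
    [0, -30, 0, 0, 0, 0],
    [0, -60, 0, 0, 0, 0],
    [0, -95, 0, 0, 0, 0],
    [0, -130, 0, 0, 0, 0],
    [0, -130, 0, 0, 0, 0]
  ],
  "claw": 65
}}

```text
time_s: 13.73
tool_pos: [0.5827, -0.1797, 0.1592]
tool_rot: [-90.2, -30.6, -8.5]
force: [1.2, -1.1, 0.6]
grip_width: 0.0648
```

```bash
python3 - <<'E'
from st import *
sync()
print(row([.45,.02,.30],tool(-12,0)))
from cell import read_camera
from h import *
import cv2
s,d=read_camera("side"); np.savez("s9.npz",p=s,d=d)
t,d=read_camera("top"); np.savez("t9.npz",p=t,d=d)
r=lambda c:cv2.resize(c[:,:,::-1],(400,300),interpolation=cv2.INTER_CUBIC)
cv2.imwrite("pics/a9.png",np.hstack([r(s[150:240,350:470]),r(t[120:210,320:440])]))
E
```

```text
t 13.7333 q [ 31.9  -1.8 -14.5 120.9  -9.3  30.8 105.5] [ 0.5827 -0.1797  0.1592] [-90.2 -30.6  -8.5] F [ 1.2 -1.1  0.6] vel 5.066043659444421 0.0648
[-66.6, -203.6, 177.3, -0.8, 3.4, 30.6]
```

View pics/a9.png

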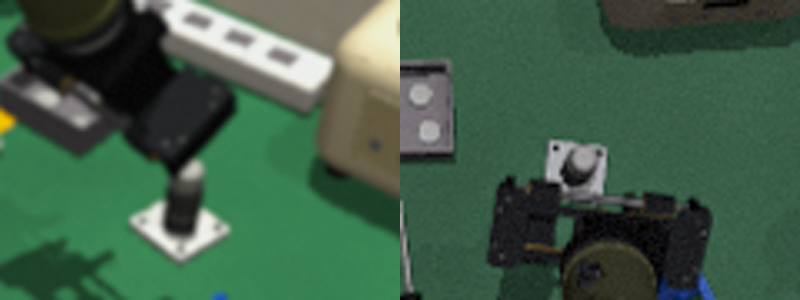

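Call:
{"fn": "move_arm", "kwargs": {
  "moves": [
    [-10, -30, 10, 0, 0.5, 6],
    [-20, -60, 30, 0, 1, 12],
    [-30, -95, 60, 0, 2, 18],
    [-45, -130, 100, 0, 3, 24],
    [-60, -170, 140, 0, 3, 30],
    [-66, -203, 177, -0.8, 3.4, 30.6],
    [-66, -203, 177, -0.8, 3.4, 30.6],
    [-66, -203, 177, -0.8, 3.4, 30.6],
    [-66, -203, 177, -0.8, 3.4, 30.6]
  ],
  "claw": 87
}}

```text
time_s: 14.58
tool_pos: [0.4509, 0.0224, 0.2946]
tool_rot: [-89.9, 0.5, -11.7]
force: [0.4, 0.2, -0.8]
grip_width: 0.0865
```

```bash
python3 - <<'E'
from st import *
did([-66, -203, 177, -0.8, 3.4, 30.6]); print(load()[0],load()[1].as_euler("xyz",degrees=True))
from cell import read_camera
from fit import *
import cv2
s,ds=read_camera("side"); np.savez("s10.npz",p=s,d=ds)
t,dt=read_camera("top"); np.savez("t10.npz",p=t,d=dt)
r=lambda c:cv2.resize(c[:,:,::-1],(400,300),interpolation=cv2.INTER_CUBIC)
cv2.imwrite("pics/a10.png",np.hstack([r(s[120:240,250:410]),r(t[140:260,240:400])]))
def up(x,S):
    c,sn=np.cos(x[2]),np.sin(x[2]); R=np.array([[c,-sn,0],[sn,c,0],[0,0,1]]); return np.mean(np.minimum(abs(stub((S-[x[0],x[1],0])@R)),.01))
def st(P):
    S=P[(abs(P[:,0]-.645)<.06)&(abs(P[:,1]+.188)<.06)&(P[:,2]>.006)&(P[:,2]<.1)]
    rr=minimize(up,[.645,-.188,-.15],args=(S,),method="Nelder-Mead",options=dict(xatol=1e-5,fatol=1e-9)); return len(S),rr.x,rr.fun
Ps,_=cloud("side",ds); Pt,_=cloud("top",dt)
for P in(Ps,Pt,np.vstack([Ps,Pt])): print("stub",st(P))
# initial handles
for c in("side","top"):
    P,_=cloud(c,np.load(c+"0.npz")["d"]); a=np.radians(-12); R=np.array([[np.cos(a),-np.sin(a)],[np.sin(a),np.cos(a)]])
    L=np.c_[(P[:,:2]-[.4745,.170])@R,P[:,2]]
    for lo,hi in((.112,.135),(.135,.16),(.16,.2)):
        q=L[(abs(L[:,0])<.03)&(abs(L[:,1])<.06)&(L[:,2]>lo)&(L[:,2]<hi)]
        for sg in(1,-1):
            k=q[q[:,1]*sg>0]; 
            if len(k): print(c,lo,sg,len(k),k.mean(0).round(4),k[:,1].min().round(4),k[:,1].max().round(4))
E
```

```text
t 14.5833 q [ 22.4  -6.5 -25.8 102.9  -3.1  83.5  75.4] [0.4509 0.0224 0.2946] [-89.9   0.5 -11.7] F [ 0.4  0.2 -0.8] vel 3.464558069687427 0.0865
[0.45073081 0.0196174  0.29981458] [-9.00400953e+01  1.15071530e-04 -1.20129974e+01]
stub (471, array([ 0.64332114, -0.18728284, -0.11527371]), np.float64(0.0017632789264886697))
stub (311, array([ 0.64534794, -0.18901004, -0.11683353]), np.float64(0.0019486744223160767))
stub (782, array([ 0.64383807, -0.18761809, -0.12433131]), np.float64(0.0019054426011844388))
side 0.112 1 32 [-0.0029  0.012   0.1232] 0.002 0.0213
side 0.112 -1 26 [-0.0031 -0.0164  0.1218] -0.0229 -0.0038
side 0.135 1 30 [-0.0032  0.0173  0.1472] 0.0124 0.0232
side 0.135 -1 21 [-0.0042 -0.0233  0.1472] -0.0282 -0.0192
side 0.16 1 33 [-0.0029  0.0216  0.1718] 0.0151 0.0279
side 0.16 -1 32 [-0.003  -0.0265  0.173 ] -0.0331 -0.0191
top 0.112 1 17 [0.0012 0.0081 0.1214] 0.0015 0.0132
top 0.112 -1 8 [ 0.0013 -0.0087  0.1199] -0.014 -0.0046
top 0.135 1 10 [-1.000e-04  1.560e-02  1.461e-01] 0.0135 0.0175
top 0.135 -1 4 [-0.0026 -0.0191  0.1448] -0.024 -0.015
top 0.16 1 19 [0.0013 0.0227 0.1746] 0.0173 0.0293
top 0.16 -1 12 [ 0.0014 -0.0271  0.181 ] -0.0312 -0.0229
```

View pics/a10.png

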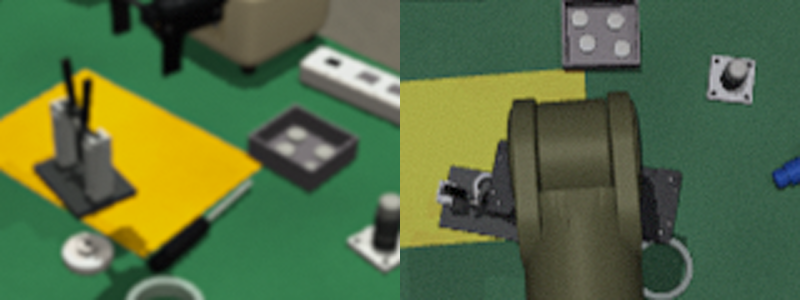

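```bash
python3 - <<'E'
from st import *
sync()
print(row([.474,.1677,.235],tool(-12,0)))
E
```

```text
t 14.6833 q [ 22.5  -6.4 -25.6 103.   -3.   83.5  75.5] [0.4506 0.0191 0.2928] [-89.9   0.7 -12. ] F [-0.6 -0.  -0.1] vel 1.2690946314589817 0.0869
[-7.2, 58.1, 150.2, -0.1, 0.0, -0.7]
```

Call:
{"fn": "move_arm", "kwargs": {
  "moves": [
    [-2, 10, 35, 0, 0, -0.7],
    [-4, 20, 75, 0, 0, -0.7],
    [-6, 25, 115, 0, 0, -0.7],
    [-7, 35, 150, 0, 0, -0.7],
    [-7, 58, 150, 0, 0, -0.7],
    [-7, 58, 150, 0, 0, -0.7],
    [-7, 58, 150, 0, 0, -0.7],
    [-7, 58, 150, 0, 0, -0.7]
  ]
}}

```text
time_s: 15.35
tool_pos: [0.475, 0.1661, 0.2362]
tool_rot: [-89.9, -0.0, -12.2]
force: [-0.6, -0.0, -0.1]
grip_width: 0.087
```

```bash
python3 - <<'E'
from st import *
sync()
print(row([.474,.1677,.151],tool(-12,0)))
from cell import read_camera
from h import *
import cv2
s,d=read_camera("side"); 
print(proj("side",np.array([[.474,.1677,.159]])))
cv2.imwrite("pics/a11.png",cv2.resize(s[110:215,230:370,::-1],(800,600),interpolation=cv2.INTER_CUBIC))
E
```

```text
t 15.35 q [ 13.9   2.  -36.6 102.3   1.2  76.1  54.8] [0.475  0.1661 0.2362] [-89.9  -0.  -12.2] F [-0.6 -0.  -0.1] vel 1.1070109917508433 0.087
[-1.4, 85.2, 1.2, -0.1, -0.2, 0.0]
[[280.84379742 153.32376106]]
```

View pics/a11.png

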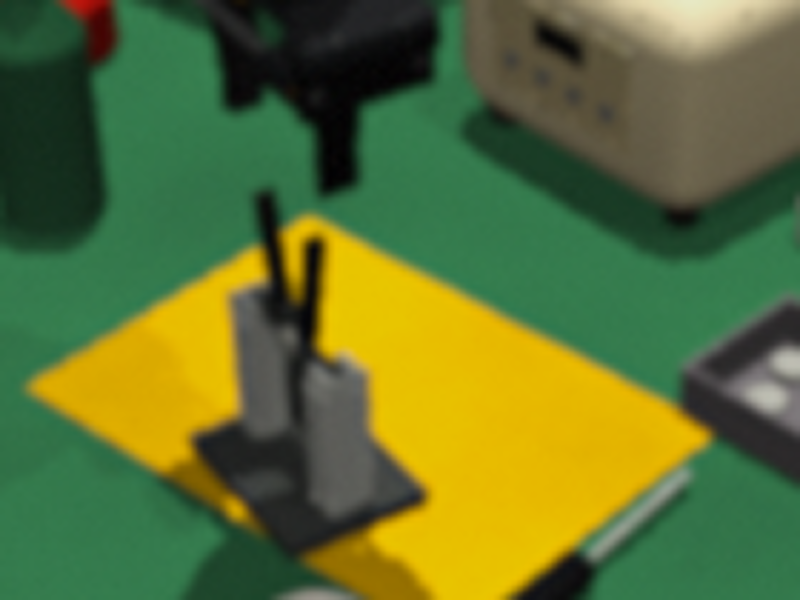

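The open fingers sit on either side of the black handles (crop 265,195 and 315,240). Descending, then squeezing.

Call:
{"fn": "move_arm", "kwargs": {
  "moves": [
    [-1, 20, 1, 0, -0.2, 0],
    [-1, 45, 1, 0, -0.2, 0],
    [-1, 70, 1, 0, -0.2, 0],
    [-1.4, 85, 1, 0, -0.2, 0],
    [-1.4, 85, 1, 0, -0.2, 0],
    [-1.4, 85, 1, 0, -0.2, 0],
    [-1.4, 85, 1, 0, -0.2, 0]
  ]
}}

```text
time_s: 15.98
tool_pos: [0.4748, 0.1695, 0.1532]
tool_rot: [-89.8, -0.2, -11.8]
force: [0.3, 0.7, 0.8]
grip_width: 0.0872
```

Call:
{"fn": "move_arm", "kwargs": {
  "moves": [
    [0, 0, 0, 0, 0, 0],
    [0, 0, 0, 0, 0, 0],
    [0, 0, 0, 0, 0, 0],
    [0, 0, 0, 0, 0, 0],
    [0, 0, 0, 0, 0, 0],
    [0, 0, 0, 0, 0, 0],
    [0, 0, 0, 0, 0, 0],
    [0, 0, 0, 0, 0, 0],
    [0, 0, 0, 0, 0, 0],
    [0, 0, 0, 0, 0, 0],
    [0, 0, 0, 0, 0, 0],
    [0, 0, 0, 0, 0, 0],
    [0, 0, 0, 0, 0, 0],
    [0, 0, 0, 0, 0, 0]
  ],
  "claw": 20,
  "newtons": 35
}}

```text
time_s: 17.15
tool_pos: [0.4747, 0.1702, 0.1532]
tool_rot: [-89.8, -0.3, -11.8]
force: [-0.8, 0.4, 8.2]
grip_width: 0.0299
```

```bash
python3 - <<'E'
from st import *
sync()
print(row(o["tool_pos"]+[0,0,.1],tool(-12,0)))
from cell import read_camera
from h import *
import cv2
s,d=read_camera("side"); 
cv2.imwrite("pics/a12.png",cv2.resize(s[110:215,230:370,::-1],(800,600),interpolation=cv2.INTER_CUBIC))
E
```

```text
t 17.15 q [ 12.8   6.  -37.2 108.6   4.   66.4  52.4] [0.4747 0.1702 0.1532] [-89.8  -0.3 -11.8] F [-0.8  0.4  8.2] vel 0.11519020882131023 0.0299
[0.5, -100.0, 0.3, -0.2, 0.2, 0.3]
```

View pics/a12.png

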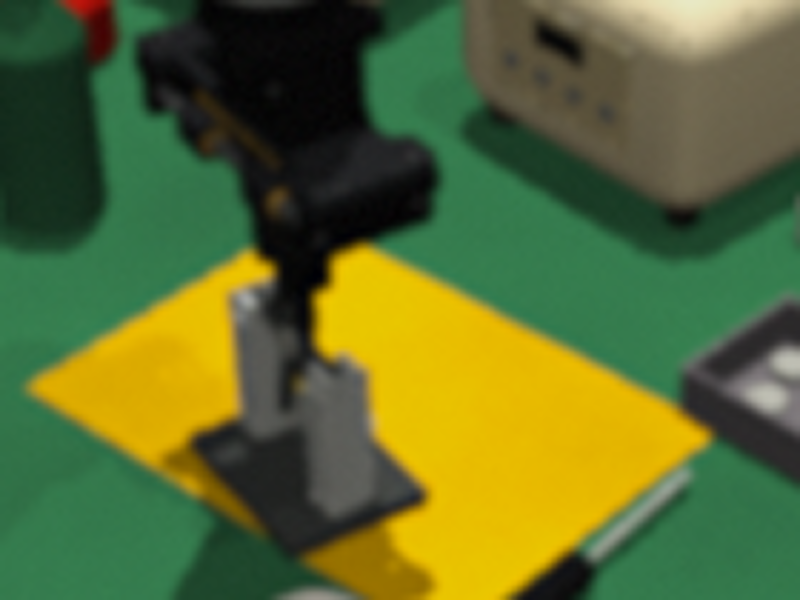

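Call:
{"fn": "move_arm", "kwargs": {
  "moves": [
    [0, -5, 0, 0, 0, 0],
    [0, -12, 0, 0, 0, 0],
    [0, -22, 0, 0, 0, 0],
    [0, -36, 0, 0, 0, 0],
    [0, -52, 0, 0, 0, 0],
    [0, -70, 0, 0, 0, 0],
    [0, -90, 0, 0, 0, 0],
    [0, -110, 0, 0, 0, 0],
    [0, -120, 0, 0, 0, 0],
    [0, -120, 0, 0, 0, 0],
    [0, -120, 0, 0, 0, 0]
  ]
}}

```text
time_s: 18.12
tool_pos: [0.4732, 0.1696, 0.2714]
tool_rot: [-89.9, -0.1, -11.8]
force: [-0.1, -0.7, -2.5]
grip_width: 0.03
```

```bash
python3 - <<'E'
from st import *
did([0,-120,0,0,0,0]); print(load()[0])
from cell import read_camera
from h import *
import cv2
s,d=read_camera("side"); np.savez("s13.npz",p=s,d=d)
t,dt=read_camera("top"); np.savez("t13.npz",p=t,d=dt)
r=lambda c:cv2.resize(c[:,:,::-1],(400,600),interpolation=cv2.INTER_CUBIC)
cv2.imwrite("pics/a13.png",np.hstack([r(s[80:200,240:320]),r(t[160:280,240:320])]))
E
```

```text
t 18.1167 q [ 14.    0.7 -36.7  99.3   0.4  80.   55.5] [0.4732 0.1696 0.2714] [-89.9  -0.1 -11.8] F [-0.1 -0.7 -2.5] vel 1.8481531897475558 0.03
[0.47412542 0.1699742  0.2732279 ]
```

View pics/a13.png

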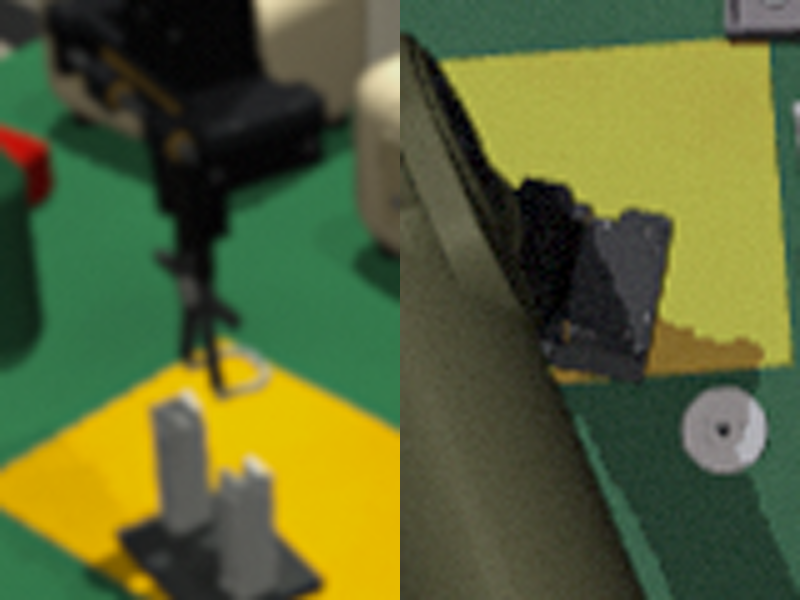

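```bash
python3 - <<'E'
from st import *
from h import *
z=np.load("s13.npz"); R=Ro.from_euler("xyz",o["tool_rot"],degrees=True)
P,uv=cloud("side",z["d"]); L=R.inv().apply(P-o["tool_pos"])  # tool: x heading, y down, z left
m=(abs(L[:,2])<.06)&(abs(L[:,0])<.06)&(L[:,1]>.05)&(L[:,1]<.14)
for a,b in zip(L[m],uv[m]): 
    if a[1]>.1: print(b,(a*1000).round(0),z["p"][b[1],b[0]])
from cell import models
E
```

```text
t 18.2167 q [ 14.    0.8 -36.7  99.4   0.4  80.   55.5] [0.4725 0.1693 0.2701] [-89.9   0.  -11.8] F [-0.8 -0.6 -2. ] vel 0.350979932223933 0.03
[275 148] [ -5. 102.  21.] [41 89 58]
[275 149] [ -7. 103.  19.] [42 89 59]
[276 149] [ -3. 104.  18.] [27 50 36]
[277 149] [ -3. 101.  12.] [26 32 27]
[278 149] [  3. 106.  16.] [45 54 33]
[284 149] [ 27. 119.  23.] [171 148  63]
[285 149] [ 28. 117.  19.] [184 167  83]
[286 149] [ 33. 120.  21.] [166 162  97]
[287 149] [ 35. 119.  18.] [135 149 106]
[275 150] [ -8. 105.  16.] [38 87 55]
[276 150] [ -6. 104.  13.] [29 50 35]
[277 150] [ -3. 105.  13.] [34 35 24]
[278 150] [ -0. 105.  11.] [76 69 30]
[284 150] [ 22. 116.  15.] [153 133  71]
[285 150] [ 27. 120.  18.] [178 158  90]
[286 150] [ 29. 118.  14.] [175 159  98]
[287 150] [ 32. 119.  14.] [162 154 105]
[288 150] [ 33. 117.   9.] [147 148 111]
[289 150] [ 35. 116.   6.] [137 148 120]
[276 151] [ -6. 109.  15.] [52 67 39]
[277 151] [ -2. 110.  15.] [54 51 30]
[278 151] [  3. 114.  18.] [94 79 34]
[289 151] [ 35. 120.   7.] [178 159 106]
[290 151] [ 36. 118.   2.] [159 158 126]
[276 15
[... 1037 characters left out ...]
5  75]
[290 156] [ 23. 118. -20.] [206 180  96]
[291 156] [ 26. 119. -21.] [191 172 110]
[292 156] [ 31. 123. -18.] [183 164 105]
[282 157] [ -5. 111. -20.] [134 107  19]
[283 157] [ -0. 114. -18.] [81 72 37]
[285 157] [  9. 120. -14.] [165 137  45]
[286 157] [ 10. 118. -18.] [189 159  54]
[287 157] [ 10. 115. -23.] [191 164  72]
[288 157] [ 13. 115. -25.] [188 165  85]
[289 157] [ 18. 120. -22.] [187 166  94]
[290 157] [ 22. 121. -21.] [185 165 101]
[283 158] [ -1. 117. -19.] [120 102  47]
[284 158] [  1. 117. -21.] [110  98  59]
[285 158] [  5. 119. -19.] [138 119  60]
[286 158] [ 10. 123. -17.] [162 139  61]
[283 159] [ -2. 120. -20.] [165 137  42]
[284 159] [  2. 122. -19.] [147 125  55]
```

```bash
cat > ring.py <<'E'
from st import *
from h import *
from scipy.optimize import least_squares
def ring(cam,d,zlo=.112,zhi=.13,show=True):
    R=Ro.from_euler("xyz",o["tool_rot"],degrees=True)
    P,uv=cloud(cam,d); L=R.inv().apply(P-o["tool_pos"])
    m=(abs(L[:,2])<.035)&(L[:,0]>.008)&(L[:,0]<.05)&(L[:,1]>zlo)&(L[:,1]<zhi)
    q=L[m]; 
    f=lambda v:np.hypot((q[:,0]-v[0])/19.2,(q[:,2]-v[1])/20.)*19.6-.0196/.001*.001
    r=least_squares(lambda v:np.hypot((q[:,0]-v[0])/.0192,(q[:,2]-v[1])/.0203)-1,[.02,0],loss="soft_l1",f_scale=.1)
    c=np.array([r.x[0],np.median(q[:,1]),r.x[1]]); 
    if show: print(cam,len(q),"ring tool mm",(c*1000).round(1),"world",(R.apply(c)+o["tool_pos"]).round(4), "res",np.std(r.fun).round(3))
    return R.apply(c)+o["tool_pos"]
E
python3 - <<'E'
from ring import *
ring("side",np.load("s13.npz")["d"])
sync()
print(row([.6245,-.1837,.275],tool(-12,0)))
E
```

```text
t 18.2167 q [ 14.    0.8 -36.7  99.4   0.4  80.   55.5] [0.4725 0.1693 0.2701] [-89.9   0.  -11.8] F [-0.8 -0.6 -2. ] vel 0.350979932223933 0.03
side 32 ring tool mm [ 18.8 118.6  -0.8] world [0.4907 0.1648 0.1515] res 0.13
[220.8, -5.4, -314.6, -0.1, 0.2, -0.0]
```

Call:
{"fn": "move_arm", "kwargs": {
  "moves": [
    [10, 0, -15, 0, 0, 0],
    [30, -1, -45, 0, 0, 0],
    [53, -2, -75, 0, 0, 0],
    [75, -2, -107, 0, 0, 0],
    [97, -3, -139, 0, 0, 0],
    [119, -3, -170, 0, 0, 0],
    [141, -4, -202, 0, 0, 0],
    [163, -4, -233, 0, 0, 0],
    [185, -5, -264, 0, 0, 0],
    [204, -5, -290, 0, 0, 0],
    [215, -5, -306, 0, 0, 0],
    [220.8, -5, -314.6, 0, 0, 0],
    [220.8, -5, -314.6, 0, 0, 0],
    [220.8, -5, -314.6, 0, 0, 0],
    [220.8, -5, -314.6, 0, 0, 0]
  ]
}}

```text
time_s: 19.47
tool_pos: [0.625, -0.1805, 0.2759]
tool_rot: [-89.8, -0.0, -11.6]
force: [-0.5, 1.3, -2.4]
grip_width: 0.03
```

```bash
python3 - <<'E'
from ring import *
did([220.8, -5, -314.6, 0, 0, 0]); print(load()[0])
from cell import read_camera
from fit import *
import cv2
s,d=read_camera("side"); np.savez("s14.npz",p=s,d=d)
t,dt=read_camera("top"); np.savez("t14.npz",p=t,d=dt)
ring("side",d); 
P,_=cloud("side",d)
S=P[(abs(P[:,0]-.645)<.06)&(abs(P[:,1]+.188)<.06)&(P[:,2]>.006)&(P[:,2]<.09)]
def up(x,S):
    c,sn=np.cos(x[2]),np.sin(x[2]); R=np.array([[c,-sn,0],[sn,c,0],[0,0,1]]); return np.mean(np.minimum(abs(stub((S-[x[0],x[1],0])@R)),.01))
rr=minimize(up,[.645,-.188,-.15],args=(S,),method="Nelder-Mead",options=dict(xatol=1e-5,fatol=1e-9)); print(len(S),rr.x,rr.fun)
r=lambda c:cv2.resize(c[:,:,::-1],(400,400),interpolation=cv2.INTER_CUBIC)
cv2.imwrite("pics/a14.png",np.hstack([r(s[140:240,340:440]),r(t[130:230,320:420])]))
E
```

```text
t 19.4667 q [ 30.3  18.9 -21.4  78.8   6.6  83.6  87.6] [ 0.625  -0.1805  0.2759] [-89.8  -0.  -11.6] F [-0.5  1.3 -2.4] vel 0.6972866953252745 0.03
[ 0.62453705 -0.18369743  0.27463469]
side 39 ring tool mm [ 17.6 120.2  -0.4] world [ 0.6423 -0.184   0.1557] res 0.132
467 [ 0.6433551  -0.18757303 -0.15480982] 0.0017940927703716156
```

View pics/a14.png

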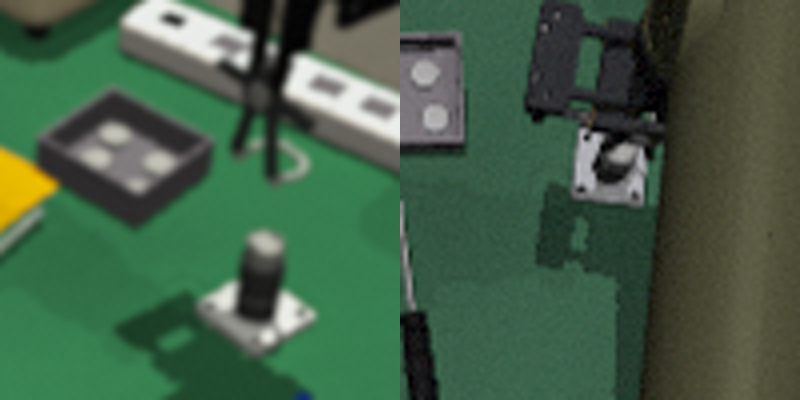

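```bash
python3 - <<'E'
from st import *
print(row([.6252,-.184,.220],tool(-12,0)))
E
```

```text
t 19.5667 q [ 30.3  18.9 -21.4  78.7   6.7  83.6  87.6] [ 0.6252 -0.1808  0.2765] [-89.8  -0.1 -11.6] F [-0.  -0.4 -1.8] vel 0.4216176251616182 0.0301
[0.7, 54.6, -0.2, -0.1, 0.2, -0.0]
```

Call:
{"fn": "move_arm", "kwargs": {
  "moves": [
    [0.6, 10, 0, 0, 0, 0],
    [0.6, 25, 0, 0, 0, 0],
    [0.6, 40, 0, 0, 0, 0],
    [0.6, 50, 0, 0, 0, 0],
    [0.6, 54, 0, 0, 0, 0],
    [0.6, 54, 0, 0, 0, 0],
    [0.6, 54, 0, 0, 0, 0],
    [0.6, 54, 0, 0, 0, 0],
    [0.6, 54, 0, 0, 0, 0]
  ]
}}

```text
time_s: 20.32
tool_pos: [0.6265, -0.1834, 0.2233]
tool_rot: [-89.9, -0.2, -11.8]
force: [0.6, 0.2, -2.1]
grip_width: 0.0298
```

```bash
cat > look.py <<'E'
import sys
from ring import *
from cell import read_camera
from fit import *
import cv2
n=sys.argv[1]
s,d=read_camera("side"); np.savez(f"s{n}.npz",p=s,d=d)
ring("side",d)
P,_=cloud("side",d)
S=P[(abs(P[:,0]-.645)<.06)&(abs(P[:,1]+.188)<.06)&(P[:,2]>.006)&(P[:,2]<.082)]
def up(x,S):
    c,sn=np.cos(x[2]),np.sin(x[2]); R=np.array([[c,-sn,0],[sn,c,0],[0,0,1]]); return np.mean(np.minimum(abs(stub((S-[x[0],x[1],0])@R)),.01))
rr=minimize(up,[.645,-.188,-.15],args=(S,),method="Nelder-Mead",options=dict(xatol=1e-5,fatol=1e-9)); print("stub",len(S),rr.x.round(4),rr.fun)
cv2.imwrite(f"pics/a{n}.png",cv2.resize(s[155:225,345:435,::-1],(800,600),interpolation=cv2.INTER_CUBIC))
E
python3 - <<'E'
from plan import *
did([0.6,54,0,0,0,0]); print(load()[0],load()[1].as_euler("xyz",degrees=True))
E
python3 look.py 15
```

```text
[ 0.62510892 -0.18375532  0.22063441] [-8.99364755e+01  3.00684358e-02 -1.17593226e+01]
t 20.3167 q [ 30.4  20.2 -21.2  83.1   7.2  77.8  87.2] [ 0.6265 -0.1834  0.2233] [-89.9  -0.2 -11.8] F [ 0.6  0.2 -2.1] vel 0.15851381714753635 0.0298
side 36 ring tool mm [ 18.  120.5  -0.3] world [ 0.6445 -0.1873  0.1029] res 0.099
stub 446 [ 0.6435 -0.1871 -0.1273] 0.0017478658149864205
```

View pics/a15.png

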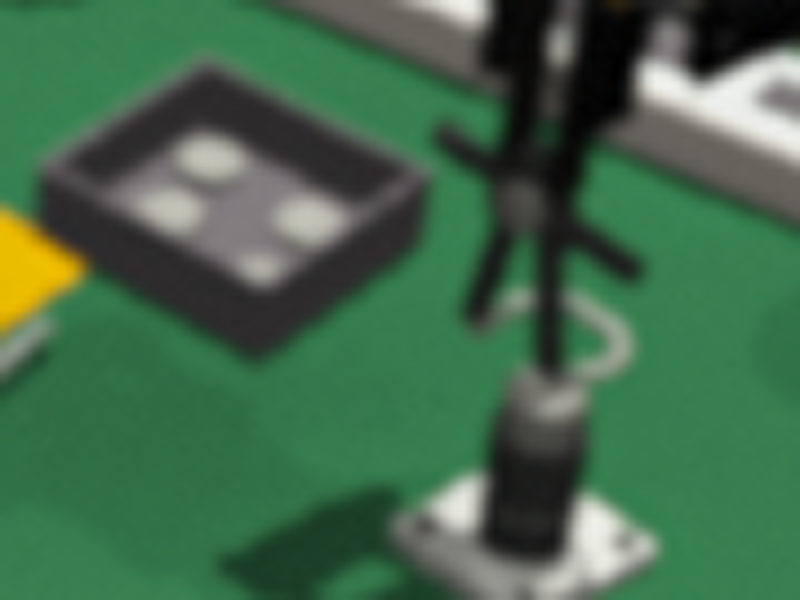

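Call:
{"fn": "move_arm", "kwargs": {
  "moves": [
    [-1.3, 5, 0, 0, 0, 0],
    [-1.3, 10, 0, 0, 0, 0],
    [-1.3, 14, 0, 0, 0, 0],
    [-1.3, 14, 0, 0, 0, 0],
    [-1.3, 14, 0, 0, 0, 0],
    [-1.3, 14, 0, 0, 0, 0]
  ]
}}

```text
time_s: 20.87
tool_pos: [0.6247, -0.1831, 0.2081]
tool_rot: [-89.9, -0.1, -11.8]
force: [-0.7, 0.1, -2.5]
grip_width: 0.0297
```

```bash
sed -i 's/\.0192/.0196/;s/\.0203/.0212/' ring.py; python3 look.py 16
```

```text
t 20.8667 q [ 30.5  20.5 -21.1  84.5   7.3  76.3  87.1] [ 0.6247 -0.1831  0.2081] [-89.9  -0.1 -11.8] F [-0.7  0.1 -2.5] vel 0.3042442400743477 0.0297
side 49 ring tool mm [ 16.4 120.4   0.5] world [ 0.6412 -0.1857  0.0877] res 0.27
stub 421 [ 0.6432 -0.1871 -0.1469] 0.0017472886419760193
```

View pics/a16.png

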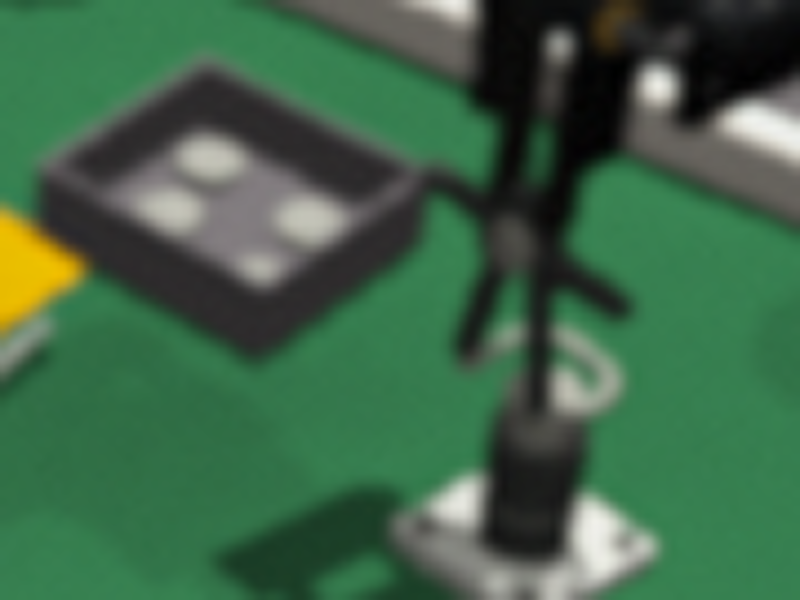

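```bash
python3 - <<'E'
from h import *
import cv2
K=8
def ov(n,tcp,off,yaw=-11.8,zoff=.1215,cam="side"):
    s=np.load(f"s{n}.npz")["p"]; x0,y0,w,h=380,190,45,35
    im=cv2.resize(s[y0:y0+h,x0:x0+w,::-1],(w*K,h*K),interpolation=cv2.INTER_CUBIC)
    a=np.radians(yaw); H=np.array([np.cos(a),np.sin(a),0]); l=np.array([-H[1],H[0],0])
    c=np.array(tcp)+off[0]*H+off[1]*l+[0,0,-zoff+.0015]
    th=np.radians(np.arange(-140,141,4))
    for rx,ry,col in((.022,.024,(0,0,255)),(.0173,.0193,(255,0,0))):
        p=c+np.outer(rx*np.cos(th),H)+np.outer(ry*np.sin(th),l)
        u=((proj(cam,p)-[x0-.5+.5,y0])*K+K/2).astype(np.int32); cv2.polylines(im,[u],False,col,1)
    return im
o=[]
T={15:[.6265,-.1834,.2233],16:[.6247,-.1831,.2081]}
cv2.imwrite("pics/ov.png",np.vstack([np.hstack([ov(n,T[n],(x,-.0005)) for x in(.017,.020)]) for n in(15,16)]))
E
```

```text
(no output)
```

View pics/ov.png

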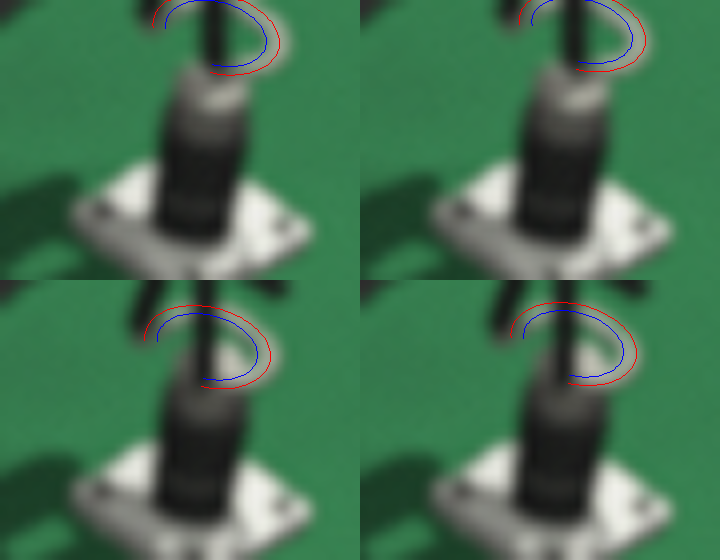

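```bash
cat > match.py <<'E'
from h import *
import cv2
from scipy.optimize import minimize
K=8
def sal(s): return s.astype(float)[:,:,0]  # red channel: green bench low, ring/foot high
def band(n,tcp,yaw=-11.8,zoff=.1215):
    s=np.load(f"s{n}.npz")["p"]; g=cv2.resize(sal(s)[170:230,360:440],None,fx=K,fy=K,interpolation=cv2.INTER_CUBIC)
    a=np.radians(yaw); H=np.array([np.cos(a),np.sin(a),0]); l=np.array([-H[1],H[0],0])
    th=np.radians(np.arange(-95,96,3))
    th=th[(th>np.radians(-40))]
    def curve(k,off):
        c=np.array(tcp)+off[0]*H+off[1]*l+[0,0,-zoff]
        p=c+np.outer((.0197+k)*np.cos(th),H)+np.outer((.0217+k)*np.sin(th),l)
        u=((proj("side",p)-[360,170])*K+K/2).astype(np.float32)
        return cv2.remap(g.astype(np.float32),u[:,0:1],u[:,1:2],cv2.INTER_LINEAR).mean()
    f=lambda v:-(curve(0,v)-.5*curve(.0075,v)-.5*curve(-.0075,v))
    r=minimize(f,[.02,0],method="Nelder-Mead",options=dict(initial_simplex=[[.02,0],[.024,0],[.02,.004]]))
    c=np.array(tcp)+r.x[0]*H+r.x[1]*l
    print(n,"ring off",r.x.round(4),r.fun,"side-world",c[:2].round(4))
def foot(n,x0=(.6434,-.1873,-.14)):
    s=np.load(f"s{n}.npz")["p"]; g=cv2.resize(sal(s)[170:240,360:440],None,fx=K,fy=K,interpolation=cv2.INTER_CUBIC).astype(np.float32)
    t=np.linspace(-.85,.85,30)
    def f(v):
        c,sn=np.cos(v[2]),np.sin(v[2]); tot=0
        for k,sg in((.0285,1),(.0355,-1)):
            e=np.vstack([np.c_[np.full(30,sx*k) if ax==0 else t*k, t*k if ax==0 else np.full(30,sx*k)] for ax in(0,1) for sx in(-1,1) if not(ax==0 and sx==-1) ])
            p=np.c_[v[0]+c*e[:,0]-sn*e[:,1],v[1]+sn*e[:,0]+c*e[:,1],np.full(len(e),.010)]
            u=((proj("side",p)-[360,170])*K+K/2).astype(np.float32)
            tot+=sg*cv2.remap(g,u[:,0:1],u[:,1:2],cv2.INTER_LINEAR).mean()
        return -tot
    r=minimize(f,x0,method="Nelder-Mead",options=dict(initial_simplex=[[*x0],[x0[0]+.004,*x0[1:]],[x0[0],x0[1]+.004,x0[2]],[x0[0],x0[1],x0[2]+.08]]))
    print(n,"foot",r.x.round(4),r.fun)
    return r.x
E
python3 - <<'E'
from match import *
band(15,[.6265,-.1834,.2233]); band(14,[.6252,-.1808,.2765]); band(16,[.6247,-.1831,.2081])
for n in(14,15,16): foot(n)
E
```

```text
15 ring off [ 0.0194 -0.0012] -53.112510681152344 side-world [ 0.6452 -0.1885]
14 ring off [ 0.0177 -0.0018] -50.27213668823242 side-world [ 0.6421 -0.1862]
16 ring off [ 0.0195 -0.0008] -50.36131286621094 side-world [ 0.6437 -0.1879]
14 foot [ 0.6467 -0.1896 -0.1811] -70.88137817382812
15 foot [ 0.6475 -0.1897 -0.2079] -65.03514862060547
16 foot [ 0.6471 -0.1901 -0.1861] -66.05335998535156
```

```bash
python3 - <<'E'
from match import *
# sleeve lateral: per row midpoints of dark region on smoothed profile
for n in(14,15,16):
    s=np.load(f"s{n}.npz")["p"].astype(float)
    for z in(.03,.04,.05):
        c=proj("side",np.array([[.6434,-.1873,z]]))[0]; v=int(round(c[1]))
        pr=s[v,int(c[0])-15:int(c[0])+16,1]; u=np.arange(int(c[0])-15,int(c[0])+16)
        g=np.gradient(pr); L=u[:15][np.argmin(g[:15])]; R=u[16:][np.argmax(g[16:])]
        # subpixel weights
        def sub(i):
            k=i-u[0]; w=abs(g[k-2:k+3]); return (w*u[k-2:k+3]).sum()/w.sum()
        print(n,z,"pred col",c[0].round(2),"meas mid",round((sub(L)+sub(R))/2,2),"width",round(sub(R)-sub(L),1))
i=camera_info("side"); print(np.array(i["R"])[0].round(3))
for n,t in((14,[.6252,-.1808,.2765]),(15,[.6265,-.1834,.2233]),(16,[.6247,-.1831,.2081])):
    p=np.array([t[0]+.0196,t[1]-.0041,t[2]-.1215]); print(n,"clip(model) col,row",proj("side",p[None])[0].round(2))
E
python3 - <<'E'
import cv2,numpy as np
s=np.load("s14.npz")["p"]
cv2.imwrite("pics/b14.png",cv2.resize(s[170:215,375:435,::-1],(800,600),interpolation=cv2.INTER_CUBIC))
E
```

```text
14 0.03 pred col 403.64 meas mid 404.13 width 10.3
14 0.04 pred col 404.03 meas mid 404.68 width 10.7
14 0.05 pred col 404.41 meas mid 405.03 width 11.6
15 0.03 pred col 403.64 meas mid 404.13 width 10.3
15 0.04 pred col 404.03 meas mid 404.67 width 10.7
15 0.05 pred col 404.41 meas mid 405.02 width 11.6
16 0.03 pred col 403.64 meas mid 404.12 width 10.3
16 0.04 pred col 404.03 meas mid 404.67 width 10.7
16 0.05 pred col 404.41 meas mid 404.98 width 11.5
[ 0.688 -0.726  0.007]
14 clip(model) col,row [408.33 179.15]
15 clip(model) col,row [407.09 193.57]
16 clip(model) col,row [406.02 197.74]
```

View pics/b14.png

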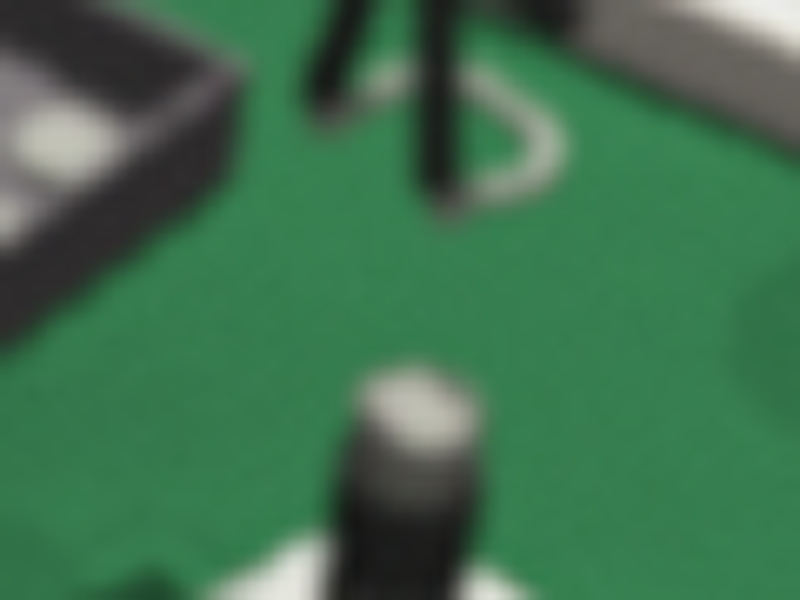

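Call:
{"fn": "move_arm", "kwargs": {
  "moves": [
    [0.8, 0, -0.3, 0, 0, 0],
    [0.8, 0, -0.3, 0, 0, 0],
    [0.8, 3, -0.3, 0, 0, 0],
    [0.8, 6, -0.3, 0, 0, 0],
    [0.8, 9, -0.3, 0, 0, 0],
    [0.8, 11, -0.3, 0, 0, 0],
    [0.8, 13, -0.3, 0, 0, 0],
    [0.8, 13, -0.3, 0, 0, 0],
    [0.8, 13, -0.3, 0, 0, 0]
  ]
}}

```text
time_s: 21.67
tool_pos: [0.6254, -0.1835, 0.195]
tool_rot: [-89.9, -0.1, -11.8]
force: [-1.4, -0.4, -1.9]
grip_width: 0.0297
```

```bash
python3 look.py 17; python3 -c "
from match import *
foot(17)"
```

```text
t 21.6667 q [ 30.5  21.  -21.1  85.3   7.5  75.   87. ] [ 0.6254 -0.1835  0.195 ] [-89.9  -0.1 -11.8] F [-1.4 -0.4 -1.9] vel 0.32544150810100675 0.0297
side 57 ring tool mm [ 17.3 119.    2.3] world [ 0.643  -0.1845  0.0761] res 0.242
stub 460 [ 0.6438 -0.1873 -0.1384] 0.0024299672502594402
17 foot [ 0.6472 -0.1904 -0.1759] -63.451751708984375
```

View pics/a17.png

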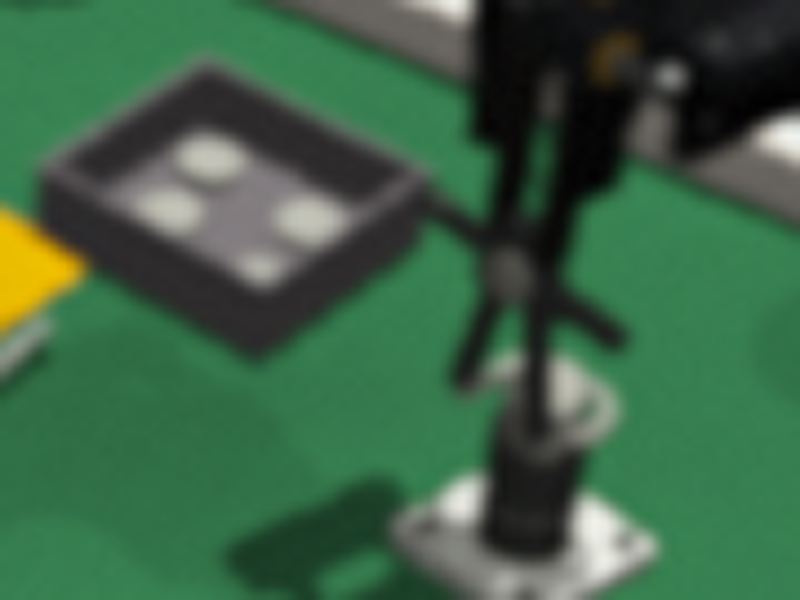

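The ring is now around the end land with no contact force. I'll lower it into the groove in small steps.

Call:
{"fn": "move_arm", "kwargs": {
  "moves": [
    [0, 2, 0, 0, 0, 0],
    [0, 4, 0, 0, 0, 0],
    [0, 6, 0, 0, 0, 0],
    [0, 7, 0, 0, 0, 0],
    [0, 8, 0, 0, 0, 0],
    [0, 8, 0, 0, 0, 0],
    [0, 8, 0, 0, 0, 0]
  ]
}}

```text
time_s: 22.3
tool_pos: [0.6255, -0.1835, 0.1871]
tool_rot: [-89.9, -0.1, -11.8]
force: [-0.3, 0.1, -1.3]
grip_width: 0.0301
```

Call:
{"fn": "move_arm", "kwargs": {
  "moves": [
    [0, 1, 0, 0, 0, 0],
    [0, 1, 0, 0, 0, 0],
    [0, 1, 0, 0, 0, 0],
    [0, 1, 0, 0, 0, 0]
  ]
}}

```text
time_s: 22.63
tool_pos: [0.6255, -0.1835, 0.1862]
tool_rot: [-89.9, -0.1, -11.8]
force: [-0.0, -0.2, -2.9]
grip_width: 0.0298
```

Call:
{"fn": "move_arm", "kwargs": {
  "moves": [
    [0, 1, 0, 0, 0, 0],
    [0, 1, 0, 0, 0, 0],
    [0, 1, 0, 0, 0, 0],
    [0, 1, 0, 0, 0, 0]
  ]
}}

```text
time_s: 22.97
tool_pos: [0.6255, -0.1835, 0.1851]
tool_rot: [-89.9, -0.1, -11.8]
force: [-0.3, -0.1, -2.1]
grip_width: 0.0301
```

Call:
{"fn": "move_arm", "kwargs": {
  "moves": [
    [0, 1, 0, 0, 0, 0],
    [0, 1, 0, 0, 0, 0],
    [0, 1, 0, 0, 0, 0],
    [0, 1, 0, 0, 0, 0]
  ]
}}

```text
time_s: 23.3
tool_pos: [0.6256, -0.1835, 0.1844]
tool_rot: [-89.9, -0.1, -11.8]
force: [-0.6, -0.0, 0.1]
grip_width: 0.0301
```

Call:
{"fn": "move_arm", "kwargs": {
  "moves": [
    [0, 0.7, 0, 0, 0, 0],
    [0, 0.7, 0, 0, 0, 0],
    [0, 0.7, 0, 0, 0, 0],
    [0, 0.7, 0, 0, 0, 0]
  ]
}}

```text
time_s: 23.63
tool_pos: [0.6257, -0.1835, 0.184]
tool_rot: [-89.9, -0.1, -11.8]
force: [-1.1, 0.6, 3.5]
grip_width: 0.0302
```

The shoulder contact shows at TCP z ≈ 0.1845. I'll back off to mid-groove.

Call:
{"fn": "move_arm", "kwargs": {
  "moves": [
    [0, -1, 0, 0, 0, 0],
    [0, -2.1, 0, 0, 0, 0],
    [0, -2.1, 0, 0, 0, 0],
    [0, -2.1, 0, 0, 0, 0],
    [0, -2.1, 0, 0, 0, 0],
    [0, -2.1, 0, 0, 0, 0]
  ]
}}

```text
time_s: 24.13
tool_pos: [0.6253, -0.1835, 0.1852]
tool_rot: [-89.9, -0.1, -11.8]
force: [0.3, -0.4, -1.9]
grip_width: 0.03
```

```bash
python3 look.py 18; python3 - <<'E'
from cell import read_camera
import cv2,numpy as np
t=read_camera("top")[0]; s=read_camera("side")[0]
r=lambda c:cv2.resize(c[:,:,::-1],(640,400))
cv2.imwrite("pics/f18.png",s[:,:,::-1]); cv2.imwrite("pics/g18.png",t[:,:,::-1])
E
```

```text
t 24.1333 q [ 30.4  21.4 -21.   86.    7.7  74.   86.9] [ 0.6253 -0.1835  0.1852] [-89.9  -0.1 -11.8] F [ 0.3 -0.4 -1.9] vel 0.09367155016022086 0.03
side 46 ring tool mm [ 24.2 120.9   3.7] world [ 0.65   -0.1845  0.0643] res 0.19
stub 461 [ 0.6435 -0.1875 -0.1162] 0.002451737908085852
```

View pics/a18.png

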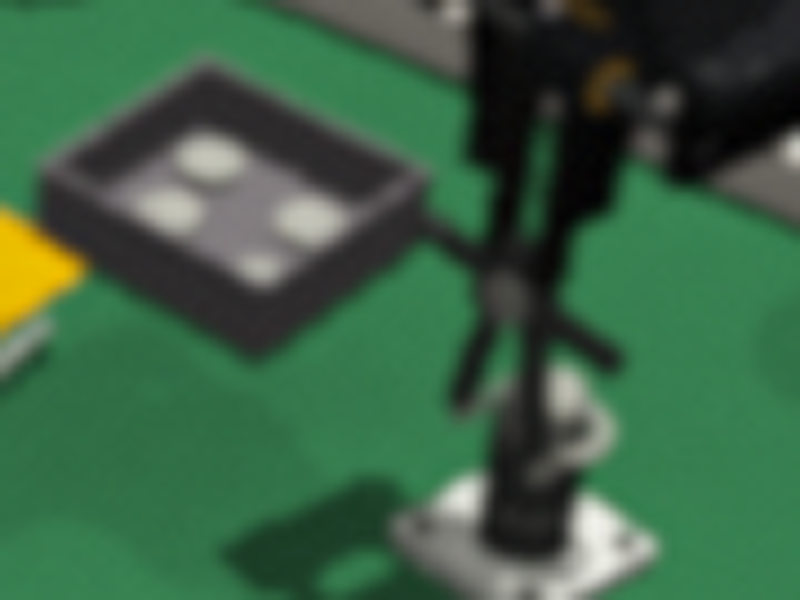

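View pics/f18.png

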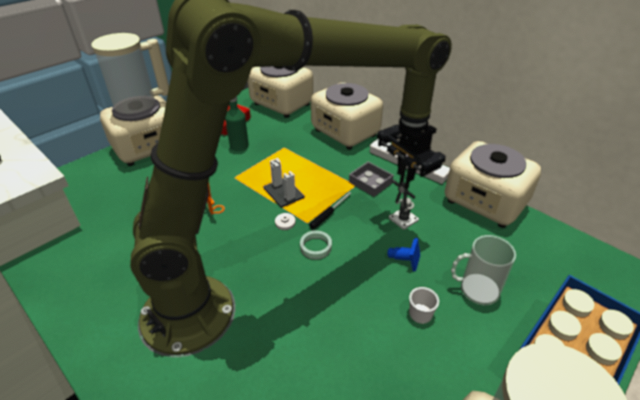

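View pics/g18.png

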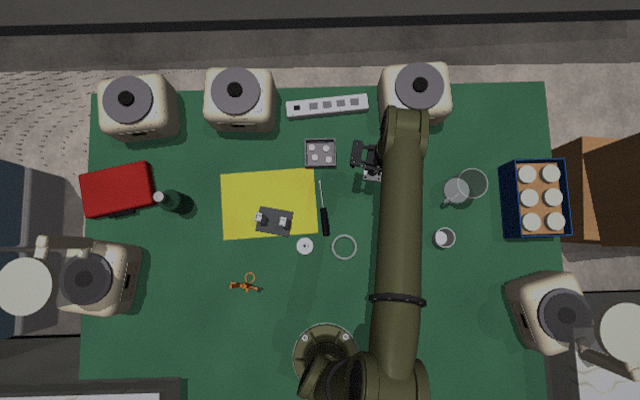

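The ring sits around the groove and the stub is standing. The bystanders are where they were in the first pictures, and the force is back to its free-hanging value. One small lift to centre the ring in the groove, then I hand in.

Call:
{"fn": "move_arm", "kwargs": {
  "moves": [
    [0, -0.7, 0, 0, 0, 0],
    [0, -0.7, 0, 0, 0, 0],
    [0, -0.7, 0, 0, 0, 0],
    [0, -0.7, 0, 0, 0, 0],
    [0, -0.7, 0, 0, 0, 0],
    [0, -0.7, 0, 0, 0, 0]
  ]
}}

```text
time_s: 24.78
tool_pos: [0.6255, -0.1835, 0.1863]
tool_rot: [-89.9, -0.1, -11.8]
force: [0.1, -1.5, -1.5]
grip_width: 0.0304
```

```bash
python3 - <<'E'
from st import *
from cell import job
if abs(o["tool_pos"][2]-.1858)<.0012 and o["grip_width"]<.031: print(job.sign_off())
E
```

```text
t 24.7833 q [ 30.5  21.3 -21.   86.    7.7  74.1  86.9] [ 0.6255 -0.1835  0.1863] [-89.9  -0.1 -11.8] F [ 0.1 -1.5 -1.5] vel 0.185609198877407 0.0304
the job is handed in; nothing more can be done
None
```

The stub is standing on its foot, and I handed the job in at 24.8 s with the spread ring held around its groove. The pliers are upright and squeezed in the gripper.

I gripped the grey stub by its sleeve, tipped it up over its foot edge and let go. Then I took the black pliers from the rest and squeezed them with 35 N. I lowered the ring until it just touched the shoulder (about 3.5 N) and raised it about 2 mm.

**Last checks**
- **Groove height:** the ring is about 63 mm up, from where it touched the shoulder.
- **Force:** the vertical force reads only the pliers' weight, so the ring is not pressing on the stub.
- **Tilt:** the gripper is within 0.1° of vertical.
- **Surroundings:** the pictures taken just before the final 0.7 mm lift show the stub standing and the other things where they were.

**Checks that disagreed**
- **Stub position:** the depth fits agreed to about 2 mm. My image match of the foot outline was about 3 mm off them, and I did not use it.
- **Ring near the stub:** the depth fit of the ring failed once it was close to the stub, because points from the stub mixed in. Its sideways fit therefore rests on the earlier alignment and on the ring going down without side force.
- **Squeeze width:** the gripper read 30 mm instead of 32 mm. The sleeve also read slightly narrow, so I took the pliers as fully squeezed.

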